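Crease a batch of miniature books in the crank-fed press and pile them

TASK

Lay all the miniature orange books side by side flat in the press's carriage, crank the carriage in, through a full turn and more, until it stops under the press head, then press the pedal right down to its stop and let it come back up. Then crank the carriage all the way back out to its stop and pile the books squarely, one on another, on the white rectangle in the middle of the plywood board. Do not knock over the mug or the hand stamp.

Things in the scene. Friction and masses are not known exactly. Their poses are not given: they have to be found in the camera images.
- press: green bench press, bolted down; origin at the bench under the middle of its frame; its x axis points away from the robot (the way the carriage goes in), y to the left, z up. Green cross-beam, its top 118 mm above the bench, over the carriage's track, its centre line at x = +50 mm, 45 mm wide, 330 mm long (along y, posts included). Crank gearbox on the right (centre x = -45, y = -240 mm, 130 x 140 mm, 60 mm high), pedal on the left (y = +215 mm)
- carriage_floor (a point): middle of the floor of the aluminium carriage, a shallow tray 66 mm (x) by 250 mm (y) inside, with a rim 4 mm thick and 6 mm high above the floor. The floor is 30 mm above the bench. Axes as the press. Room for three books in a row along y, each with its 72 mm length along y (at y = -82, 0 and +82 mm). Fully out it is at press x = -70 mm, clear of the beam; fully in at x = +50 mm, under the head. It is geared to the crank, 99 mm a turn
- crank (a joint): angle of the crank, rad: 0 with the carriage fully out (stop), 7.60 (a full turn and a fifth) with it fully in (stop); grows as the crank is turned clockwise seen from above. Stiff (0.12 N m friction): stays where it is left
- crank_axis (a point): on the crank's upright axis, in its hub, 72 mm above the bench; fixed to the press. Hub and crank arm lie below 82 mm above the bench
- crank_grip (a point): middle of the red crank grip, 103 mm above the bench, 60 mm from the axis. The grip is an upright flat-sided block fixed to the crank arm (it does not spin): 34 mm along the arm (its x), 18 mm across (its y), 46 mm tall, top 123 mm above the bench. Its x axis points from the grip to the crank's axis and turns with the crank; grasp it across its y, from above, and turn the gripper with it
- pedal (a joint): angle of the spring pedal, rad: 0 up, 0.30 down on its stop. It springs up when let go; about 6 N on the tread to start and 12 N to hold at the stop
- tread (a point): middle of the top of the pedal's rubber tread with yellow ribs (55 by 60 mm), about 60 mm above the bench when up; it goes down about 25 mm to the stop, turning about a hinge along y that lies 81 mm farther from the robot (press x) and 22 mm above the bench. Press it straight down from above
- book1_center (a point): miniature hardback, orange covers with a pale picture, yellow spine, cream pages; 52 mm wide (its x) by 72 mm long (its y) by 28 mm thick (its z, upwards), about 90 g, lying flat on the bench at the start. This point is its centre, 14 mm above its underside. None if the book is not there this time, or while it is held
- book2_center (a point): miniature hardback, orange covers with a pale picture, yellow spine, cream pages; 52 mm wide (its x) by 72 mm long (its y) by 28 mm thick (its z, upwards), about 90 g, lying flat on the bench at the start. This point is its centre, 14 mm above its underside. None if the book is not there this time, or while it is held
- book3_center (a point): miniature hardback, orange covers with a pale picture, yellow spine, cream pages; 52 mm wide (its x) by 72 mm long (its y) by 28 mm thick (its z, upwards), about 90 g, lying flat on the bench at the start. This point is its centre, 14 mm above its underside. None if the book is not there this time, or while it is held
- board_top (a point): middle of the white rectangle (58 by 78 mm) on top of the plywood board (120 by 140 mm, 6 mm thick, fixed); 6 mm above the bench. x across the rectangle's 58 mm, y along its 78 mm, z up
- mug: white mug, 90 mm high, 76 mm across; origin under its middle. To be left alone
- stamp: wooden hand stamp, 50 by 70 mm, 77 mm high; origin under its middle. To be left alone
Things that resemble listed ones, but are neither listed nor needed, are in the scene too. What is shaped like the part that bears book2_center but green or purple is not meant.

How it is judged:
By the outcome, as a careful person would: the job done as asked, in the order asked, and still so for the second after the job is handed in, with the robot touching nothing.
Of book1, book2, book3 only 2 to 3 are there at a start; the rules pass over those that are not, and their reading is None.
At some moment in a run one of book1, book2, book3 may be knocked a few centimetres aside while the robot is not near it.
Once in a run the grip may slacken for a moment while it holds something.
It also fails if it takes over 210 s, if anything falls off the work surface, if the arm or the gripper's body presses on something with over 40 N, if the wrist force passes 120 N, or if a joint passes its speed limit or range.

ROBOT

A 6-joint arm with a two-finger parallel gripper is mounted at the origin on the work surface. World frame = base frame: x ahead of the robot, y to its left, z up, the work surface at z = 0. Lengths are in mm, angles in rad, forces in N, time in s.
With the tool pointing down it reaches from about 350 to 975 mm from the base axis. Payload 7.1 kg.
Tool frame: the origin (TCP) lies between the finger pads; the fingertips stand 19 mm ahead of it and the grasp point (between the pads) is the TCP; z points along the fingers, y is the line along which they close (so a half turn about z gives the same grasp; the last joint's range is limited). The gripper opens to 88 mm and grips with 3 to 60 N. Pads are 20 mm wide; open, the fingers measure 115 mm over their backs; the gripper's body (75 mm by 178 mm) begins 61 mm behind the grasp point.
Start: joints at [-1.366, 0.423, 1.63, -0, 1.089, -0.019], TCP at [138.73, -609.392, 241.675] pointing down, gripper open.
Joint ranges: [-3, 3], [-0.9, 2.11], [0.09, 2.58], [-1.31, 4.45], [0.11, 2.69], [-2.54, 2.54]. Speed limits (rad/s): [2.39, 2.39, 3.01, 3.14, 3.14, 3.14].

INTERFACE

Orientations are given as a rotation vector (axis times angle).
In Python, from workcell import ctrl gives the robot as it stands.
- The arm moves only by the tool arm_command, never from a script. Its argument "series" is a list of rows, each an object with "linear": the shift along the tool's x, y, z in m, a list of three; "turn": the turn about the tool's z in rad. A call has 1 to 10 rows; each row shifts and turns the commanded pose from where the row before left it, along the tool's axes as they then stand; what a row does not reach is not made up. A row lasts 1/10 s, in which the tool goes at most 50 mm and 8.59 degrees, less where a joint would pass 70% of its speed; a pose out of reach is approached as far as the arm can. A call with a gripper value outside its range is refused whole. "jaw" is the opening, from -1 (shut) to 1 (fully open), set as the call begins (left out, the last holds). The fingers move at their own pace and stop on an object; the grip force is fixed at half the most. Time passes only in rows, so rows that do not move let the fingers close. It gives the time, the measured TCP pose, the force, the opening and the grip force at its end, in the units of the state.
- ctrl.get_obs(): the state, without advancing time (a new reading comes with each control period).
- ctrl.get_image(name): name is "side" or "top" or "wrist"; returns a dict with "frame" (384x512x3 uint8, blue, green, red), "fx", "fy", "cx", "cy" (pixels), "rvec" (rotation vector, rad) and "tvec" (3), from world to camera coordinates, as OpenCV has them. Camera axes: x right, y down, z forward; pixel columns grow to the right and rows downward; lengths in mm; the calibration is good to about 2 mm. A picture is of the moment at which its call begins. There is no depth.
- ctrl.close_job(): hands the job in; it is judged then, once.
The state is a dict: "t": time; "qpos": joint angles; "qvel": joint speeds; "joint_torque": joint torques, N m; "ee_pos": TCP position; "orientation": TCP orientation; "ft_force": force on the tool from outside, world axes, zero at the start; "moment": the same for the moment, N m; "width": finger opening in mm; "grasp_force": force on a finger pad.
Only numpy, scipy, OpenCV 4.12 (cv2) and the standard library are available. Lean on these libraries where they do the work, as an engineer would, in place of code of your own. Each camera call takes 0.05 s, during which the arm holds its last target. There are 200 camera calls.

## Working session

There is one attempt and no reset: what is moved stays moved. The work goes in short steps, Python scripts to look and compute and a tool call to move; the robot and the scene stay as the last step left them, time stands still between calls to the robot, and variables do not carry over. Pictures are saved under pics/ and viewed, at most 14 in all, crops included, and the job is handed in when it is done.

Besides the shell and the picture viewer there is one more tool, called after ">>>" as name(argument=value, ...) on one line, values as JSON. arm_command: Moves the arm, as the interface text tells. Its arguments: {"type":"object","properties":{"series":{"type":"array"},"jaw":{"type":"number"}},"required":["series"]}

```bash
mkdir -p pics; ls; cat > h.py <<'E'
import numpy as np,cv2
from workcell import ctrl
def img(n,save=None):
    d=ctrl.get_image(n)
    if save: cv2.imwrite('pics/'+save,d['frame'])
    return d
def ray(d,u,v,z):
    R=cv2.Rodrigues(np.array(d['rvec'],float))[0];t=np.array(d['tvec'],float).ravel()
    c=-R.T@t; r=R.T@np.array([(u-d['cx'])/d['fx'],(v-d['cy'])/d['fy'],1])
    return c+r*(z-c[2])/r[2]
def proj(d,p):
    R=cv2.Rodrigues(np.array(d['rvec'],float))[0];q=R@np.array(p,float)+np.array(d['tvec'],float).ravel()
    return d['fx']*q[0]/q[2]+d['cx'],d['fy']*q[1]/q[2]+d['cy']
def st():
    o=ctrl.get_obs();R=cv2.Rodrigues(np.array(o['orientation'],float))[0]
    print('t',round(o['t'],2),'pos',np.round(o['ee_pos'],1),'F',np.round(o['ft_force'],1),'w',round(o['width'],1),'g',round(o['grasp_force'],1),'q6',round(o['qpos'][5],2),'xdir',round(np.arctan2(R[1,0],R[0,0]),3))
    return o,R
E
python3 - <<'E'
from h import *
a=img('top');b=img('side')
cv2.imwrite('pics/1.png',cv2.resize(a['frame'],(800,600),interpolation=cv2.INTER_CUBIC));cv2.imwrite('pics/2.png',b['frame'])
o,R=st();print(R.round(3))
E
```

```text
pics
t 0.1 pos [ 138.7 -608.9  241. ] F [-0.3  0.4 -1.1] w 87.9 g 0.0 q6 -0.02 xdir 0.224
[[ 0.975  0.222 -0.   ]
 [ 0.222 -0.975  0.001]
 [ 0.    -0.001 -1.   ]]
```

View pics/1.png

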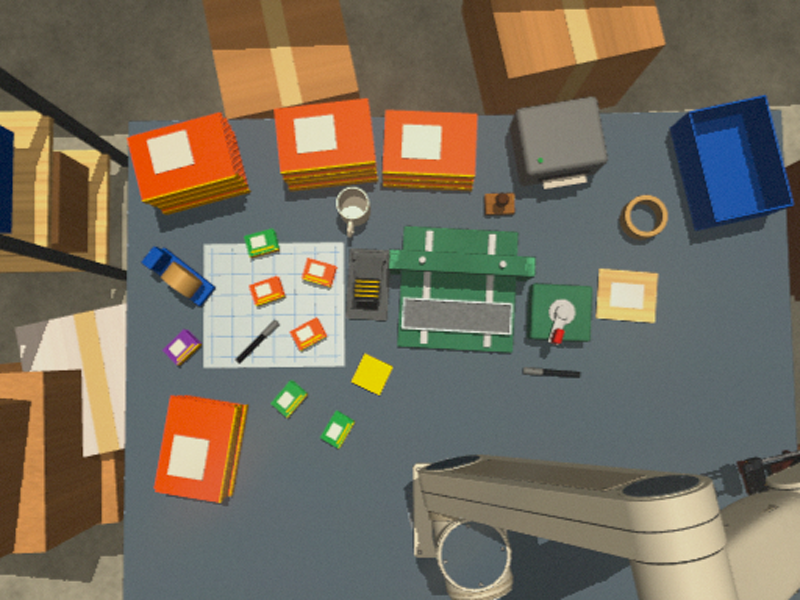

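View pics/2.png

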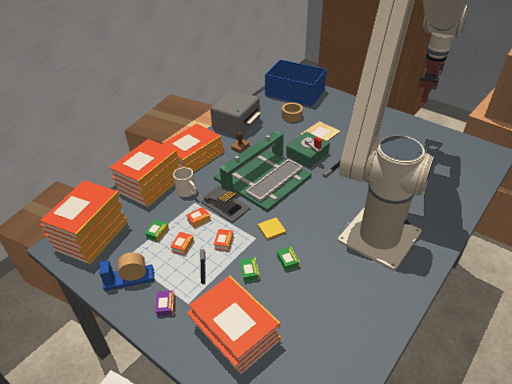

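The pictures show three miniature orange books on the mat, at top-view pixels (267,291), (319,272) and (308,334). Possible confusions:
- Small green books at (262,243), (290,399) and (338,429), and a small purple one at (182,347). These are the wrong colour.
- Big orange book stacks at (188,165), (326,143), (430,150) and (200,450). These are the wrong size.

The carriage is at (457,316), the crank hub at (562,312) with its red grip at (556,336), and the pedal tread at (367,290). The board is at (627,296), the mug at (352,207) and the stamp at (499,203).

```bash
cat >> h.py <<'E'
def books(d,z=28,amin=150,amax=1500,roi=None):
    hsv=cv2.cvtColor(d['frame'],cv2.COLOR_BGR2HSV)
    m=cv2.inRange(hsv,(2,150,110),(16,255,255))
    if roi is not None:
        k=np.zeros_like(m);x0,y0,x1,y1=roi;k[y0:y1,x0:x1]=255;m&=k
    m=cv2.morphologyEx(m,cv2.MORPH_CLOSE,np.ones((2,2)))
    out=[]
    for c in cv2.findContours(m,cv2.RETR_EXTERNAL,cv2.CHAIN_APPROX_NONE)[0]:
        a=cv2.contourArea(c)
        if not amin<a<amax: continue
        w=np.array([ray(d,u,v,z)[:2] for u,v in c[:,0]],np.float32)
        (x,y),(W,H),an=cv2.minAreaRect(w)
        if W>H: an+=90
        # an: direction of short side (deg); long dir = an+90
        out.append((c[:,0].mean(0).round(0),round(x,1),round(y,1),round(min(W,H),1),round(max(W,H),1),round((an+90)%180,1)))
    return out
E
python3 - <<'E'
from h import *
d=img('top');f=d['frame']
for b in books(d,30): print(b)
hsv=cv2.cvtColor(f,cv2.COLOR_BGR2HSV)
def comp(name,lo,hi,roi,z):
    x0,y0,x1,y1=roi;m=np.zeros(f.shape[:2],np.uint8)
    m[y0:y1,x0:x1]=cv2.inRange(hsv,lo,hi)[y0:y1,x0:x1]
    c=max(cv2.findContours(m,cv2.RETR_EXTERNAL,cv2.CHAIN_APPROX_NONE)[0],key=cv2.contourArea)
    w=np.array([ray(d,u,v,z)[:2] for u,v in c[:,0]],np.float32);r=cv2.minAreaRect(w)
    print(name,cv2.contourArea(c),np.round(r[0],1),np.round(r[1],1),round(r[2],1),np.round(c[:,0].mean(0),1))
comp('beam',(60,80,40),(90,255,255),(245,150,345,176),118)
comp('gear',(60,80,40),(90,255,255),(338,180,380,225),60)
comp('red',(0,150,90),(6,255,255),(345,195,370,225),123)
comp('red2',(170,150,90),(180,255,255),(345,195,370,225),123)
comp('yellow',(20,120,90),(35,255,255),(224,172,246,197),60)
comp('board',(5,40,150),(30,140,255),(378,168,424,210),6)
comp('white',(0,0,200),(180,40,255),(385,175,418,202),6)
comp('hub',(0,0,150),(180,40,255),(348,188,370,208),82)
comp('carr',(0,0,60),(180,50,200),(254,188,330,216),30)
print('mug',ray(d,352*.64,207*.64,90),'stamp',ray(d,499*.64,203*.64,40))
crop=np.vstack([np.hstack([cv2.resize(f[145:240,125:265],(560,380),interpolation=cv2.INTER_CUBIC)])])
crop2=cv2.resize(f[160:230,335:425],(257,200),interpolation=cv2.INTER_CUBIC);crop3=cv2.resize(f[145:230,250:345],(240,215))
out=np.zeros((600,560,3),np.uint8);out[:380]=crop;out[385:585,:257]=crop2;out[385:600,270:510]=crop3
cv2.imwrite('pics/3.png',out)
E
```

```text
(array([ 70., 314.]), 60.3, 819.7, 40.4, 162.8, 179.5)
(array([198., 215.]), 414.5, 351.8, 50.7, 71.8, 117.4)
(array([171., 187.]), 519.2, 449.7, 48.5, 73.0, 107.7)
(array([205., 175.]), 559.7, 323.8, 51.2, 71.5, 73.2)
(array([399.,  16.]), 1156.9, -415.3, 153.4, 164.5, 101.5)
beam 1853.5 [590.   -5.5] [326.9  88.7] 89.2 [295.3 162.7]
gear 940.0 [ 460.7 -232.8] [144.4 127.5] 86.6 [358.1 199.5]
red 36.0 [ 402.4 -215.8] [20.8 28. ] 88.5 [357.  214.7]Traceback (most recent call last):
  File "<stdin>", line 14, in <module>
  File "<stdin>", line 8, in comp
ValueError: max() iterable argument is empty
```

```bash
cat >> h.py <<'E'
def comp(d,name,lo,hi,roi,z):
    f=d['frame'];hsv=cv2.cvtColor(f,cv2.COLOR_BGR2HSV)
    x0,y0,x1,y1=roi;m=np.zeros(f.shape[:2],np.uint8)
    m[y0:y1,x0:x1]=cv2.inRange(hsv,lo,hi)[y0:y1,x0:x1]
    cs=cv2.findContours(m,cv2.RETR_EXTERNAL,cv2.CHAIN_APPROX_NONE)[0]
    if not cs: print(name,'none');return
    c=max(cs,key=cv2.contourArea)
    w=np.array([ray(d,u,v,z)[:2] for u,v in c[:,0]],np.float32);r=cv2.minAreaRect(w)
    print(name,cv2.contourArea(c),np.round(r[0],1),np.round(r[1],1),round(r[2],1),np.round(c[:,0].mean(0),1))
E
python3 - <<'E'
from h import *
d=img('top');f=d['frame']
comp(d,'beam',(60,80,40),(90,255,255),(245,160,345,176),118)
comp(d,'yellow',(20,120,90),(35,255,255),(224,172,246,197),60)
comp(d,'board',(5,40,120),(30,170,255),(378,168,424,210),6)
comp(d,'white',(0,0,180),(180,50,255),(385,175,418,202),6)
comp(d,'hub',(0,0,150),(180,50,255),(348,188,370,208),82)
comp(d,'carr',(0,0,60),(180,50,200),(254,188,330,216),34)
comp(d,'base',(60,80,40),(90,255,255),(250,176,335,228),10)
print('mug',ray(d,352*.64,207*.64,90),'stamp',ray(d,499*.64,203*.64,40))
out=np.zeros((600,560,3),np.uint8);out[:380]=cv2.resize(f[145:240,125:265],(560,380),interpolation=cv2.INTER_CUBIC)
out[385:585,:257]=cv2.resize(f[160:230,335:425],(257,200),interpolation=cv2.INTER_CUBIC);out[385:600,270:510]=cv2.resize(f[145:230,250:345],(240,215))
cv2.imwrite('pics/3.png',out)
E
```

```text
beam 1269.5 [572.1  -5.3] [326.9  53.2] 89.2 [295.2 167.6]
yellow 13.5 [527.5 213.2] [54.7  3.7] 89.2 [234.3 182.5]
board 1174.5 [ 501.1 -406. ] [142.9 121. ] 84.4 [400.9 188.7]
white 265.5 [ 500.6 -405.6] [75.1 55.2] 84.4 [400.8 188.7]
hub 196.0 [ 460.2 -232.8] [57.2 57.3] 89.3 [359.  199.4]
carr 1281.0 [456.9   3.4] [257.9  99.5] 89.3 [293.3 202.5]
base 800.0 [462.7   2.6] [274.6 172.5] 85.9 [284. 209.]
mug [706.22280383 242.99268589  90.        ] stamp [ 720.6197667  -101.99667561   40.        ]
```

View pics/3.png

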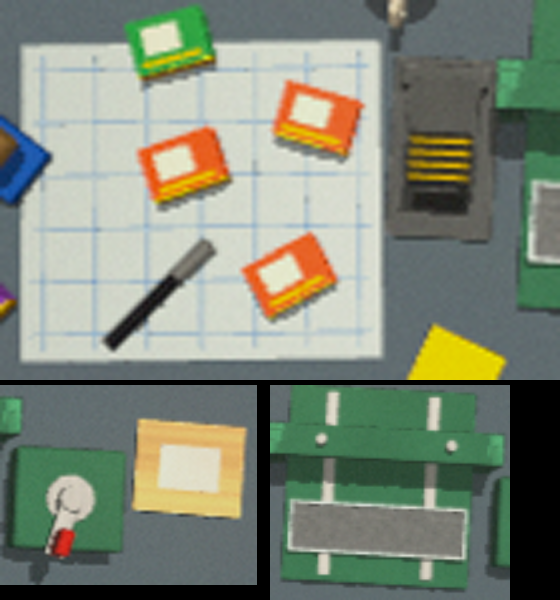

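Pixel choice confirmed by the crop: the three small orange books with yellow spines. Moving over the carriage for a wrist view first.

>>> arm_command(series=[{"linear": [0.0307,-0.038,0],"turn": 0},{"linear": [0.0307,-0.038,0],"turn": 0},{"linear": [0.0307,-0.038,0],"turn": 0},{"linear": [0.0307,-0.038,0],"turn": 0},{"linear": [0.0307,-0.038,0],"turn": 0},{"linear": [0.0307,-0.038,0],"turn": 0},{"linear": [0.0307,-0.038,0],"turn": 0},{"linear": [0.0307,-0.038,0],"turn": 0},{"linear": [0.0307,-0.038,0],"turn": 0},{"linear": [0.0307,-0.038,0],"turn": 0}])

```text
t: 1.2
ee_pos: [354.2, -168.9, 241.9]
orientation: [3.122, 0.35, 0.001]
ft_force: [2.0, -0.5, 0.3]
width: 87.5
grasp_force: 0.0
```

>>> arm_command(series=[{"linear": [0.0307,-0.038,0],"turn": 0},{"linear": [0.0307,-0.038,0],"turn": 0},{"linear": [0.0307,-0.038,0],"turn": 0},{"linear": [0.0307,-0.038,0],"turn": 0},{"linear": [0,0,-0.015],"turn": -0.1333},{"linear": [0,0,-0.015],"turn": -0.1333},{"linear": [0,0,-0.015],"turn": -0.1333},{"linear": [0,0,-0.015],"turn": -0.1333},{"linear": [0,0,-0.015],"turn": -0.1333},{"linear": [0,0,-0.015],"turn": -0.1333}])

```text
t: 2.2
ee_pos: [439.5, 4.8, 332.2]
orientation: [-2.735, -1.546, 0.0]
ft_force: [0.3, 0.4, 0.3]
width: 87.8
grasp_force: 0.0
```

>>> arm_command(series=[{"linear": [0,0,-0.015],"turn": -0.1333},{"linear": [0,0,-0.015],"turn": -0.1333},{"linear": [0,0,-0.015],"turn": -0.1333},{"linear": [0,0,-0.015],"turn": -0.1333},{"linear": [0,0,0],"turn": 0},{"linear": [0,0,0],"turn": 0}])

```text
t: 2.8
ee_pos: [439.6, 4.7, 391.3]
orientation: [2.241, 2.202, 0.0]
ft_force: [-0.4, -0.4, -0.2]
width: 88.0
grasp_force: 0.0
```

```bash
python3 - <<'E'
from h import *
st(); d=img('wrist','4.png')
for p in [(509,6.6,0),(439,7.6,30),(441,-74.4,30),(439,89.6,30)]: print(p,np.round(proj(d,p)))
E
```

```text
t 2.8 pos [439.6   4.7 391.3] F [-0.4 -0.4 -0.2] w 88.0 g 0.0 q6 0.0 xdir 1.553
(509, 6.6, 0) [293. 152.]
(439, 7.6, 30) [254. 154.]
(441, -74.4, 30) [256. 200.]
(439, 89.6, 30) [254. 104.]
```

View pics/4.png

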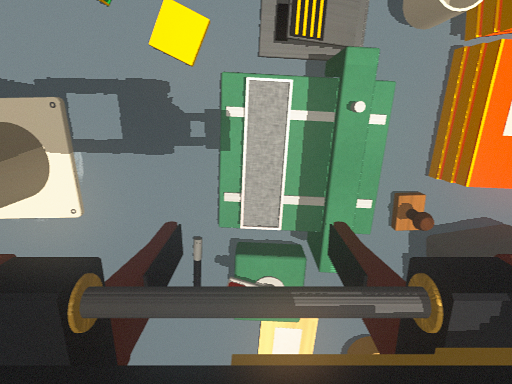

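The wrist view shows the carriage as a white-rimmed grey tray from (246,78) to (282,229), with the beam to its right at x≈350. The pedal is at (310,20) and the stamp at (410,212).

```bash
python3 - <<'E'
from h import *
d=img('wrist');f=d['frame'];hsv=cv2.cvtColor(f,cv2.COLOR_BGR2HSV)
comp(d,'rim',(0,0,90),(180,60,255),(236,70,300,235),36)
comp(d,'floor',(0,0,70),(180,60,195),(238,70,298,235),30)
comp(d,'ribs',(20,120,90),(35,255,255),(280,0,345,60),60)
for p in [(246,78),(293,79),(282,229),(240,228)]: print(ray(d,*p,36).round(1))
print('tread dark edges',ray(d,293,40,60),ray(d,322,40,60))
e=img('top');comp(e,'floor-top',(0,0,70),(180,60,175),(254,188,330,216),30)
E
```

```text
rim 7219.5 [462.8  -4.8] [269.6 112.1] 88.0 [266.6 159.4]
floor 5369.0 [456.4  -0.6] [252.5  65.4] 86.1 [265.3 152.7]
ribs 107.0 [536.8 204.8] [47.6  5.5] 86.0 [320.4  18.5]
[427.2 129.5  36. ]
[501.8 126.7  36. ]
[ 486.4 -129.2   36. ]
[ 409.8 -125.9   36. ]
tread dark edges [497.86254335 177.84913499  60.        ] [540.27268312 177.13704325  60.        ]
floor-top 441.5 [456.5  83.9] [100.1  99. ] 1.3 [271.7 202.9]
```

```bash
cat >> h.py <<'E'
def plan(*legs,cur=None):
    """legs (x,y,z,xdir): prints tool shift (m), rows; turn and turn rows; translation first then turn"""
    if cur is None:
        o,R=st();cur=list(o['ee_pos'])+[np.arctan2(R[1,0],R[0,0])]
    for L in legs:
        D=np.array(L[:3])-np.array(cur[:3]);c,s=np.cos(cur[3]),np.sin(cur[3])
        l=np.array([D[0]*c+D[1]*s,D[0]*s-D[1]*c,-D[2]])/1000
        t=-((L[3]-cur[3]+np.pi)%(2*np.pi)-np.pi);n=max(1,int(np.ceil(np.linalg.norm(l)/.048)));m=int(np.ceil(abs(t)/.145))
        q1=np.arctan2(L[1],L[0])
        print('to',np.round(L,3),'shift',l.round(4),'n',n,'per',(l/n).round(4),'turn',round(t,3),'m',m,'per',round(t/max(m,1),4),'q6',round(q1+np.pi/2-L[3],2))
        cur=list(L)
E
python3 - <<'E'
from h import *
plan((414.5,351.8,140,2.049),(414.5,351.8,30,2.049),(414.5,351.8,130,2.049),(461.8,81.2,130,1.504),(461.8,81.2,60,1.504))
E
```

```text
t 2.95 pos [439.3   4.7 390.7] F [0.1 0.4 0. ] w 87.8 g 0.0 q6 -0.0 xdir 1.555
to [414.5   351.8   140.      2.049] shift [ 0.3466 -0.0303  0.2507] n 9 per [ 0.0385 -0.0034  0.0279] turn -0.494 m 4 per -0.1236 q6 0.23
to [414.5   351.8    30.      2.049] shift [0.   0.   0.11] n 3 per [0.     0.     0.0367] turn -0.0 m 0 per -0.0 q6 0.23
to [414.5   351.8   130.      2.049] shift [ 0.   0.  -0.1] n 3 per [ 0.      0.     -0.0333] turn -0.0 m 0 per -0.0 q6 0.23
to [461.8    81.2   130.      1.504] shift [-0.262  -0.0825 -0.    ] n 6 per [-0.0437 -0.0138 -0.    ] turn 0.545 m 4 per 0.1362 q6 0.24
to [461.8    81.2    60.      1.504] shift [0.   0.   0.07] n 2 per [0.    0.    0.035] turn -0.0 m 0 per -0.0 q6 0.24
```

>>> arm_command(jaw=1, series=[{"linear": [0.0385,-0.0034,0.0279],"turn": 0},{"linear": [0.0385,-0.0034,0.0279],"turn": 0},{"linear": [0.0385,-0.0034,0.0279],"turn": 0},{"linear": [0.0385,-0.0034,0.0279],"turn": 0},{"linear": [0.0385,-0.0034,0.0279],"turn": 0},{"linear": [0.0385,-0.0034,0.0279],"turn": 0},{"linear": [0.0385,-0.0034,0.0279],"turn": 0},{"linear": [0.0385,-0.0034,0.0279],"turn": 0},{"linear": [0.0385,-0.0034,0.0279],"turn": 0}])

```text
t: 3.85
ee_pos: [413.2, 352.9, 138.6]
orientation: [-2.238, -2.204, 0.002]
ft_force: [1.6, -0.8, 0.6]
width: 88.1
grasp_force: 0.0
```

>>> arm_command(series=[{"linear": [0,0,0],"turn": -0.1236},{"linear": [0,0,0],"turn": -0.1236},{"linear": [0,0,0],"turn": -0.1236},{"linear": [0,0,0],"turn": -0.1236},{"linear": [0,0,0],"turn": 0}])

```text
t: 4.35
ee_pos: [413.5, 351.3, 139.7]
orientation: [-1.629, -2.686, 0.002]
ft_force: [0.5, -0.2, -0.1]
width: 87.7
grasp_force: 0.0
```

```bash
python3 - <<'E'
from h import *
st();d=img('wrist','5.png')
for b in books(d,30,600,30000): print(b)
for b in books(img('top'),30): print('top',b)
E
```

```text
t 4.35 pos [413.5 351.3 139.7] F [ 0.5 -0.2 -0.1] w 87.7 g 0.0 q6 0.2 xdir 2.051
(array([261., 192.]), 418.2, 355.5, 50.4, 73.8, 117.9)
(array([423., 151.]), 522.9, 452.7, 49.2, 71.2, 108.3)
top (array([ 70., 314.]), 60.3, 819.7, 40.4, 162.8, 179.5)
top (array([170., 187.]), 519.2, 449.7, 48.5, 73.0, 107.7)
top (array([205., 176.]), 559.7, 323.8, 51.2, 71.5, 73.2)
top (array([274., 116.]), 776.5, 63.5, 21.2, 213.4, 86.5)
top (array([398.,  16.]), 1157.4, -416.3, 153.7, 163.8, 101.8)
```

View pics/5.png

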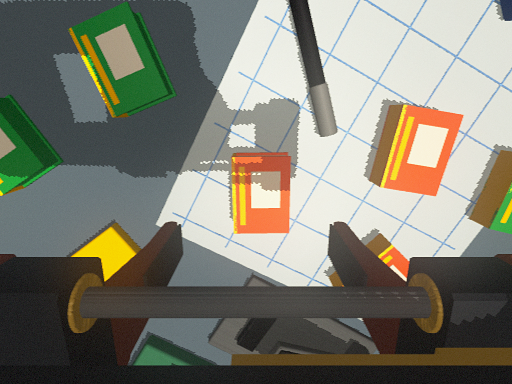

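The wrist view shows book A between the fingers at (262,193) and a second book at (420,150). The green books are at the left.

>>> arm_command(series=[{"linear": [0.001,0.004,0.035],"turn": 0},{"linear": [0,0,0.035],"turn": 0},{"linear": [0,0,0.025],"turn": 0},{"linear": [0,0,0.015],"turn": 0},{"linear": [0,0,0],"turn": 0}])

```text
t: 4.95
ee_pos: [416.1, 353.5, 28.8]
orientation: [-1.631, -2.684, 0.005]
ft_force: [0.1, -1.3, -0.1]
width: 87.6
grasp_force: 0.0
```

>>> arm_command(jaw=-1, series=[{"linear": [0,0,0],"turn": 0},{"linear": [0,0,0],"turn": 0},{"linear": [0,0,0],"turn": 0},{"linear": [0,0,0],"turn": 0},{"linear": [0,0,0],"turn": 0},{"linear": [0,0,0],"turn": 0}])

```text
t: 5.55
ee_pos: [417.4, 354.6, 31.2]
orientation: [1.629, 2.686, 0.001]
ft_force: [-0.1, -0.8, 6.2]
width: 51.6
grasp_force: 30.0
```

>>> arm_command(series=[{"linear": [0,0,-0.02],"turn": 0},{"linear": [0,0,-0.04],"turn": 0},{"linear": [0,0,-0.04],"turn": 0},{"linear": [0,0,0],"turn": 0}])

```text
t: 5.95
ee_pos: [419.5, 356.4, 135.2]
orientation: [1.628, 2.684, 0.013]
ft_force: [1.0, 0.0, -0.3]
width: 51.8
grasp_force: 30.0
```

```bash
python3 - <<'E'
from h import *
o,R=st();d=img('wrist')
print(books(d,o['ee_pos'][2]-2,600,30000))
plan((461.8,81.2,130,1.504),(461.8,81.2,61,1.504))
E
```

```text
t 5.95 pos [419.5 356.4 135.2] F [ 1.   0.  -0.3] w 51.8 g 30.0 q6 0.2 xdir 2.051
[(array([245., 239.]), 416.6, 362.8, 51.8, 57.2, 117.6), (array([411., 154.]), 463.9, 439.2, 31.4, 41.6, 108.3)]
t 6.0 pos [418.4 355.4 133. ] F [-0.9  0.7 -0.3] w 51.7 g 30.0 q6 0.2 xdir 2.051
to [461.8    81.2   130.      1.504] shift [-0.2633 -0.0882  0.003 ] n 6 per [-0.0439 -0.0147  0.0005] turn 0.547 m 4 per 0.1368 q6 0.24
to [461.8    81.2    61.      1.504] shift [0.    0.    0.069] n 2 per [0.     0.     0.0345] turn -0.0 m 0 per -0.0 q6 0.24
```

>>> arm_command(series=[{"linear": [-0.0439,-0.0147,0],"turn": 0},{"linear": [-0.0439,-0.0147,0],"turn": 0},{"linear": [-0.0439,-0.0147,0],"turn": 0},{"linear": [-0.0439,-0.0147,0],"turn": 0},{"linear": [-0.0439,-0.0147,0],"turn": 0},{"linear": [-0.0439,-0.0147,0],"turn": 0},{"linear": [0,0,0],"turn": 0.1368},{"linear": [0,0,0],"turn": 0.1368},{"linear": [0,0,0],"turn": 0.1368},{"linear": [0,0,0],"turn": 0.1368}])

```text
t: 7.0
ee_pos: [459.5, 79.5, 129.1]
orientation: [-2.3, -2.138, 0.004]
ft_force: [0.4, 0.2, -0.7]
width: 51.6
grasp_force: 30.0
```

>>> arm_command(series=[{"linear": [0,0,0.03],"turn": 0},{"linear": [0,0,0.02],"turn": 0},{"linear": [0,0,0.005],"turn": 0},{"linear": [0,0,0],"turn": 0}])

```text
t: 7.4
ee_pos: [459.3, 79.8, 74.2]
orientation: [-2.293, -2.145, 0.005]
ft_force: [0.1, -0.1, -0.9]
width: 51.5
grasp_force: 30.0
```

```bash
python3 - <<'E'
from h import *
o,R=st();d=img('wrist','6.png')
plan((461.8,81.2,61,1.504))
E
```

```text
t 7.4 pos [459.3  79.8  74.2] F [ 0.1 -0.1 -0.9] w 51.5 g 30.0 q6 0.21 xdir 1.504
t 7.45 pos [460.1  79.9  75.1] F [-0.4  0.1 -0.5] w 52.1 g 30.0 q6 0.21 xdir 1.504
to [461.8    81.2    61.      1.504] shift [0.0014 0.0017 0.0141] n 1 per [0.0014 0.0017 0.0141] turn 0.0 m 1 per 0.0 q6 0.24
```

View pics/6.png

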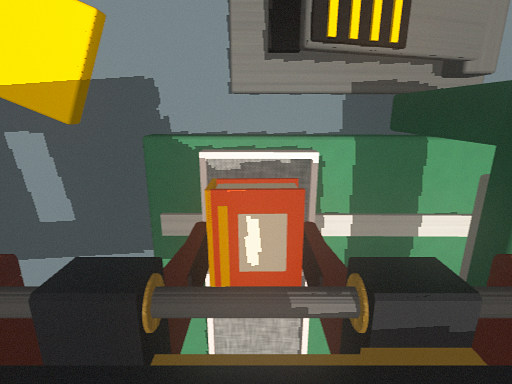

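The book hangs over the tray: far rim at row 153, columns 202 to 318, and book far edge at (210–300, 185). Checking the alignment numerically.

```bash
python3 - <<'E'
from h import *
o,R=st();d=img('wrist')
for p in [(202,153),(318,153),(208,345),(307,345)]: print(p,ray(d,*p,36).round(1))
z=o['ee_pos'][2]-20+18
for p in [(209,188),(303,188)]: print(p,ray(d,*p,z).round(1))
E
```

```text
t 7.45 pos [460.1  79.9  75.1] F [-0.4  0.1 -0.5] w 52.1 g 30.0 q6 0.21 xdir 1.504
(202, 153) [430.4 130.9  36. ]
(318, 153) [502.1 126.2  36. ]
(208, 345) [418.3 -13.2  36. ]
(307, 345) [492.7 -18.1  36. ]
(209, 188) [438.9 117.6  73.1]
(303, 188) [486.8 114.4  73.1]
```

>>> arm_command(series=[{"linear": [0.002,0.0033,0],"turn": 0},{"linear": [0,0,0.01],"turn": 0},{"linear": [0,0,0.004],"turn": 0},{"linear": [0,0,0],"turn": 0}])

```text
t: 7.9
ee_pos: [464.0, 81.8, 61.3]
orientation: [-2.294, -2.146, 0.0]
ft_force: [-0.0, 0.5, -0.7]
width: 51.7
grasp_force: 30.0
```

>>> arm_command(jaw=1, series=[{"linear": [0,0,0],"turn": 0},{"linear": [0,0,0],"turn": 0},{"linear": [0,0,0],"turn": 0},{"linear": [0,0,0],"turn": 0}])

```text
t: 8.3
ee_pos: [464.0, 81.8, 61.6]
orientation: [2.294, 2.146, 0.0]
ft_force: [-0.2, -0.5, 0.6]
width: 80.4
grasp_force: 0.0
```

>>> arm_command(series=[{"linear": [0,0,-0.02],"turn": 0},{"linear": [0,0,-0.03],"turn": 0},{"linear": [0,0,-0.03],"turn": 0},{"linear": [0,0,0],"turn": 0}])

```text
t: 8.7
ee_pos: [466.3, 82.1, 144.8]
orientation: [2.292, 2.144, 0.008]
ft_force: [0.5, -0.3, 0.5]
width: 87.6
grasp_force: 0.0
```

```bash
python3 - <<'E'
from h import *
d=img('wrist')
print([b for b in books(d,58,600,30000)])
for b in books(img('top'),30,150,500): print(b)
plan((559.7,323.8,140,np.radians(73.2)))
E
```

```text
[(array([252., 203.]), 464.5, 82.0, 52.2, 76.0, 86.5)]
(array([ 70., 313.]), 60.3, 819.5, 36.9, 162.8, 0.8)
(array([171., 187.]), 519.2, 449.7, 48.5, 73.0, 107.7)
(array([205., 175.]), 559.7, 323.8, 51.2, 71.5, 73.2)
t 8.8 pos [464.3  81.8 142. ] F [0.2 0.2 0.1] w 88.1 g 0.0 q6 0.22 xdir 1.504
to [559.7   323.8   140.      1.278] shift [0.2478 0.079  0.002 ] n 6 per [0.0413 0.0132 0.0003] turn 0.226 m 2 per 0.1132 q6 0.82
```

>>> arm_command(series=[{"linear": [0.0418,0.0136,0],"turn": 0},{"linear": [0.0418,0.0136,0],"turn": 0},{"linear": [0.0418,0.0136,0],"turn": 0},{"linear": [0.0418,0.0136,0],"turn": 0},{"linear": [0.0418,0.0136,0],"turn": 0},{"linear": [0.0418,0.0136,0],"turn": 0},{"linear": [0,0,0],"turn": 0.113},{"linear": [0,0,0],"turn": 0.113},{"linear": [0,0,0],"turn": 0}])

```text
t: 9.7
ee_pos: [561.1, 326.5, 139.4]
orientation: [-2.522, -1.873, 0.005]
ft_force: [-0.4, -0.4, -1.3]
width: 88.1
grasp_force: 0.0
```

```bash
python3 - <<'E'
from h import *
d=img('wrist')
B=books(d,29,600,30000);print(B)
b=min(B,key=lambda b:abs(b[1]-562)+abs(b[2]-326))
plan((b[1],b[2],30,np.radians(b[5])))
E
```

```text
[(array([260., 191.]), 565.7, 327.8, 50.8, 74.5, 73.5), (array([500., 108.]), 778.0, 336.3, 5.4, 125.2, 95.9), (array([168.,  64.]), 525.4, 450.6, 49.9, 75.0, 108.3)]
t 9.75 pos [561.3 326.2 139.7] F [-1.3 -0.1  0.4] w 88.0 g 0.0 q6 0.8 xdir 1.281
to [565.7   327.8    30.      1.283] shift [0.0028 0.0038 0.1097] n 3 per [0.0009 0.0013 0.0366] turn -0.002 m 1 per -0.0022 q6 0.81
```

>>> arm_command(series=[{"linear": [0.002,0.0035,0.035],"turn": 0},{"linear": [0,0,0.035],"turn": 0},{"linear": [0,0,0.025],"turn": 0},{"linear": [0,0,0.014],"turn": 0},{"linear": [0,0,0],"turn": 0}])

```text
t: 10.25
ee_pos: [564.7, 326.4, 30.2]
orientation: [-2.52, -1.875, 0.007]
ft_force: [-0.1, -0.0, -0.5]
width: 87.8
grasp_force: 0.0
```

>>> arm_command(jaw=-1, series=[{"linear": [0,0,0],"turn": 0},{"linear": [0,0,0],"turn": 0},{"linear": [0,0,0],"turn": 0},{"linear": [0,0,0],"turn": 0},{"linear": [0,0,0],"turn": 0},{"linear": [0,0,0],"turn": 0}])

```text
t: 10.85
ee_pos: [566.3, 327.7, 33.3]
orientation: [2.522, 1.874, 0.001]
ft_force: [-1.2, -0.4, 5.4]
width: 51.9
grasp_force: 30.0
```

>>> arm_command(series=[{"linear": [0,0,-0.02],"turn": 0},{"linear": [0,0,-0.04],"turn": 0},{"linear": [0,0,-0.05],"turn": 0},{"linear": [0,0,0],"turn": 0}])

```text
t: 11.25
ee_pos: [569.8, 329.6, 149.4]
orientation: [2.52, 1.873, 0.018]
ft_force: [1.1, 0.4, -1.3]
width: 51.6
grasp_force: 30.0
```

```bash
python3 - <<'E'
from h import *
plan((458,0,140,1.503),(458,0,61,1.503),(458,0,140,1.503),(522,450,140,np.radians(108)))
E
```

```text
t 11.25 pos [569.8 329.6 149.4] F [ 1.1  0.4 -1.3] w 51.6 g 30.0 q6 0.8 xdir 1.278
to [458.      0.    140.      1.503] shift [-0.3478 -0.012   0.0094] n 8 per [-0.0435 -0.0015  0.0012] turn -0.225 m 2 per -0.1125 q6 0.07
to [458.      0.     61.      1.503] shift [0.    0.    0.079] n 2 per [0.     0.     0.0395] turn -0.0 m 0 per -0.0 q6 0.07
to [458.      0.    140.      1.503] shift [ 0.     0.    -0.079] n 2 per [ 0.      0.     -0.0395] turn -0.0 m 0 per -0.0 q6 0.07
to [522.    450.    140.      1.885] shift [0.4533 0.0334 0.    ] n 10 per [0.0453 0.0033 0.    ] turn -0.382 m 3 per -0.1273 q6 0.4
```

>>> arm_command(series=[{"linear": [-0.0435,-0.0015,0],"turn": 0},{"linear": [-0.0435,-0.0015,0],"turn": 0},{"linear": [-0.0435,-0.0015,0],"turn": 0},{"linear": [-0.0435,-0.0015,0],"turn": 0},{"linear": [-0.0435,-0.0015,0],"turn": 0},{"linear": [-0.0435,-0.0015,0],"turn": 0},{"linear": [-0.0435,-0.0015,0],"turn": 0},{"linear": [-0.0435,-0.0015,0],"turn": 0},{"linear": [0,0,0],"turn": -0.1125},{"linear": [0,0,0],"turn": -0.1125}])

```text
t: 12.25
ee_pos: [453.4, -3.7, 142.3]
orientation: [-2.294, -2.146, 0.001]
ft_force: [-0.4, 0.3, -0.8]
width: 51.6
grasp_force: 30.0
```

>>> arm_command(series=[{"linear": [0,0,0.04],"turn": 0},{"linear": [0,0,0.025],"turn": 0},{"linear": [0,0,0],"turn": 0},{"linear": [0,0,0],"turn": 0}])

```text
t: 12.65
ee_pos: [453.8, -2.2, 77.4]
orientation: [-2.295, -2.144, 0.002]
ft_force: [1.1, -0.1, -0.0]
width: 51.9
grasp_force: 30.0
```

```bash
python3 - <<'E'
from h import *
d=img('wrist')
print(books(d,58,600,30000))
plan((458,0,63.5,1.503))
E
```

```text
[(array([250., 223.]), 454.7, 0.0, 56.6, 70.4, 86.1), (array([266.,  86.]), 464.8, 80.2, 50.7, 71.8, 86.3)]
t 12.7 pos [454.5  -2.2  78.1] F [-0.4  0.2 -0.5] w 51.4 g 30.0 q6 0.04 xdir 1.503
to [458.      0.     63.5     1.503] shift [0.0024 0.0033 0.0146] n 1 per [0.0024 0.0033 0.0146] turn 0.0 m 1 per 0.0001 q6 0.07
```

>>> arm_command(series=[{"linear": [0.0015,0.0035,0],"turn": 0},{"linear": [0,0,0.01],"turn": 0},{"linear": [0,0,0.005],"turn": 0},{"linear": [0,0,0],"turn": 0}])

```text
t: 13.1
ee_pos: [458.4, -1.0, 62.6]
orientation: [2.295, 2.144, 0.001]
ft_force: [1.2, -0.2, 0.1]
width: 51.3
grasp_force: 30.0
```

>>> arm_command(jaw=1, series=[{"linear": [0,0,0],"turn": 0},{"linear": [0,0,0],"turn": 0},{"linear": [0,0,0],"turn": 0},{"linear": [0,0,0],"turn": 0}])

```text
t: 13.5
ee_pos: [457.6, -1.0, 62.5]
orientation: [-2.295, -2.145, 0.0]
ft_force: [-0.6, 0.1, 1.1]
width: 80.8
grasp_force: 0.0
```

>>> arm_command(series=[{"linear": [0,0,-0.02],"turn": 0},{"linear": [0,0,-0.03],"turn": 0},{"linear": [0,0,-0.03],"turn": 0},{"linear": [0,0,0],"turn": 0}])

```text
t: 13.9
ee_pos: [459.9, -1.0, 145.6]
orientation: [2.292, 2.142, 0.007]
ft_force: [-0.5, -0.7, -0.2]
width: 87.5
grasp_force: 0.0
```

```bash
python3 - <<'E'
from h import *
d=img('wrist')
print([b for b in books(d,58,600,30000)])
for b in books(img('top'),30,150,500): print(b)
plan((522.5,452,140,np.radians(108)))
E
```

```text
[(array([254., 201.]), 459.5, -0.7, 51.6, 76.2, 86.3), (array([254.,  99.]), 464.8, 80.0, 52.3, 71.5, 86.1)]
(array([ 70., 314.]), 60.2, 819.5, 36.8, 162.9, 0.8)
(array([272., 201.]), 461.1, 78.7, 53.1, 73.2, 85.7)
(array([171., 187.]), 519.2, 449.7, 48.5, 73.0, 107.7)
t 14.0 pos [458.   -1.  142.9] F [-0.6  0.4 -0.2] w 87.9 g 0.0 q6 0.04 xdir 1.503
to [522.5   452.    140.      1.885] shift [0.4563 0.0337 0.0029] n 10 per [0.0456 0.0034 0.0003] turn -0.382 m 3 per -0.1273 q6 0.4
```

>>> arm_command(series=[{"linear": [0.0456,0.0034,0],"turn": 0},{"linear": [0.0456,0.0034,0],"turn": 0},{"linear": [0.0456,0.0034,0],"turn": 0},{"linear": [0.0456,0.0034,0],"turn": 0},{"linear": [0.0456,0.0034,0],"turn": 0},{"linear": [0.0456,0.0034,0],"turn": 0},{"linear": [0.0456,0.0034,0],"turn": 0},{"linear": [0.0456,0.0034,0],"turn": 0},{"linear": [0.0456,0.0034,0],"turn": 0},{"linear": [0.0456,0.0034,0],"turn": 0}])

```text
t: 15.0
ee_pos: [521.7, 452.9, 140.0]
orientation: [-2.295, -2.145, 0.005]
ft_force: [1.1, -0.0, 0.5]
width: 87.5
grasp_force: 0.0
```

>>> arm_command(series=[{"linear": [0,0,0],"turn": -0.1273},{"linear": [0,0,0],"turn": -0.1273},{"linear": [0,0,0],"turn": -0.1273},{"linear": [0,0,0],"turn": 0}])

```text
t: 15.4
ee_pos: [521.6, 451.1, 140.1]
orientation: [-1.844, -2.542, 0.005]
ft_force: [-0.2, 0.1, -0.2]
width: 87.7
grasp_force: 0.0
```

```bash
python3 - <<'E'
from h import *
d=img('wrist')
B=books(d,29,600,30000);print(B)
b=min(B,key=lambda b:abs(b[1]-522)+abs(b[2]-452))
plan((b[1],b[2],30,np.radians(b[5])))
E
```

```text
[(array([257., 190.]), 522.5, 454.5, 50.7, 73.6, 108.2)]
t 15.45 pos [521.8 451.1 140.5] F [-0.6 -0.2  0.1] w 87.9 g 0.0 q6 0.38 xdir 1.882
to [522.5   454.5    30.      1.888] shift [0.003  0.0017 0.1105] n 3 per [0.001  0.0006 0.0368] turn -0.006 m 1 per -0.0062 q6 0.4
```

>>> arm_command(series=[{"linear": [0.0025,0.0017,0.035],"turn": -0.006},{"linear": [0,0,0.035],"turn": 0},{"linear": [0,0,0.025],"turn": 0},{"linear": [0,0,0.014],"turn": 0},{"linear": [0,0,0],"turn": 0}])

```text
t: 15.95
ee_pos: [522.1, 453.3, 30.9]
orientation: [-1.841, -2.544, 0.007]
ft_force: [-0.3, -0.2, -0.4]
width: 87.9
grasp_force: 0.0
```

>>> arm_command(jaw=-1, series=[{"linear": [0,0,0],"turn": 0},{"linear": [0,0,0],"turn": 0},{"linear": [0,0,0],"turn": 0},{"linear": [0,0,0],"turn": 0},{"linear": [0,0,0],"turn": 0},{"linear": [0,0,0],"turn": 0}])

```text
t: 16.55
ee_pos: [523.5, 454.8, 34.4]
orientation: [1.839, 2.547, 0.001]
ft_force: [-1.2, -1.9, 5.3]
width: 52.0
grasp_force: 30.0
```

>>> arm_command(series=[{"linear": [0,0,-0.02],"turn": 0},{"linear": [0,0,-0.04],"turn": 0},{"linear": [0,0,-0.05],"turn": 0},{"linear": [0,0,0],"turn": 0}])

```text
t: 16.95
ee_pos: [527.1, 457.6, 152.4]
orientation: [1.837, 2.544, 0.02]
ft_force: [-0.1, 0.6, -0.4]
width: 51.6
grasp_force: 30.0
```

```bash
python3 - <<'E'
from h import *
plan((452.8,-81.8,145,1.503))
E
```

```text
t 16.95 pos [527.1 457.6 152.4] F [-0.1  0.6 -0.4] w 51.6 g 30.0 q6 0.38 xdir 1.891
to [452.8   -81.8   145.      1.503] shift [-0.4886 -0.2402  0.0074] n 12 per [-0.0407 -0.02    0.0006] turn 0.388 m 3 per 0.1293 q6 -0.11
```

>>> arm_command(series=[{"linear": [-0.0407,-0.02,0],"turn": 0},{"linear": [-0.0407,-0.02,0],"turn": 0},{"linear": [-0.0407,-0.02,0],"turn": 0},{"linear": [-0.0407,-0.02,0],"turn": 0},{"linear": [-0.0407,-0.02,0],"turn": 0},{"linear": [-0.0407,-0.02,0],"turn": 0},{"linear": [-0.0407,-0.02,0],"turn": 0},{"linear": [-0.0407,-0.02,0],"turn": 0},{"linear": [-0.0407,-0.02,0],"turn": 0},{"linear": [-0.0407,-0.02,0],"turn": 0}])

```text
t: 17.95
ee_pos: [461.3, 3.7, 144.2]
orientation: [1.838, 2.547, 0.001]
ft_force: [-0.1, -0.0, -0.9]
width: 51.8
grasp_force: 30.0
```

>>> arm_command(series=[{"linear": [-0.0407,-0.02,0],"turn": 0},{"linear": [-0.0407,-0.02,0],"turn": 0},{"linear": [0,0,0],"turn": 0.1293},{"linear": [0,0,0],"turn": 0.1293},{"linear": [0,0,0],"turn": 0.1293},{"linear": [0,0,0.04],"turn": 0},{"linear": [0,0,0.025],"turn": 0},{"linear": [0,0,0],"turn": 0},{"linear": [0,0,0],"turn": 0}])

```text
t: 18.85
ee_pos: [449.3, -84.5, 79.0]
orientation: [-2.295, -2.145, 0.001]
ft_force: [0.5, -0.2, -0.1]
width: 51.9
grasp_force: 30.0
```

```bash
python3 - <<'E'
from h import *
d=img('wrist')
print(books(d,58,600,30000))
plan((452.8,-81.8,64,1.503))
E
```

```text
[(array([249., 223.]), 449.9, -83.0, 57.4, 71.1, 86.1), (array([262.,  88.]), 458.6, -2.3, 52.0, 71.6, 86.1)]
t 18.9 pos [449.9 -84.7  79.6] F [ 0.5 -0.4 -1.4] w 51.6 g 30.0 q6 -0.14 xdir 1.503
to [452.8   -81.8    64.      1.503] shift [0.0031 0.0027 0.0156] n 1 per [0.0031 0.0027 0.0156] turn 0.0 m 1 per 0.0 q6 -0.11
```

>>> arm_command(series=[{"linear": [0.0016,0.0027,0],"turn": 0},{"linear": [0,0,0.01],"turn": 0},{"linear": [0,0,0.005],"turn": 0},{"linear": [0,0,0],"turn": 0}])

```text
t: 19.3
ee_pos: [452.7, -83.2, 63.7]
orientation: [2.295, 2.144, 0.001]
ft_force: [1.1, -0.5, 2.9]
width: 51.8
grasp_force: 30.0
```

>>> arm_command(jaw=1, series=[{"linear": [0,0,0],"turn": 0},{"linear": [0,0,0],"turn": 0},{"linear": [0,0,0],"turn": 0},{"linear": [0,0,0],"turn": 0}])

```text
t: 19.7
ee_pos: [452.0, -83.1, 63.5]
orientation: [-2.295, -2.145, 0.0]
ft_force: [-0.5, 0.6, 0.5]
width: 80.7
grasp_force: 0.0
```

>>> arm_command(series=[{"linear": [0,0,-0.02],"turn": 0},{"linear": [0,0,-0.05],"turn": 0},{"linear": [0,0,-0.05],"turn": 0},{"linear": [0,0,-0.05],"turn": 0},{"linear": [-0.02,0,-0.03],"turn": 0},{"linear": [-0.02,0,0],"turn": 0},{"linear": [0,0,0],"turn": 0}])

```text
t: 20.4
ee_pos: [449.8, -124.5, 264.8]
orientation: [2.295, 2.141, 0.002]
ft_force: [0.1, 0.5, -0.0]
width: 87.9
grasp_force: 0.0
```

```bash
python3 - <<'E'
from h import *
st();d=img('wrist','7.png')
print(books(d,58,300,30000))
print(proj(d,(465,-241,72)))
E
```

```text
t 20.4 pos [ 449.8 -124.5  264.8] F [ 0.1  0.5 -0. ] w 87.9 g 0.0 q6 -0.23 xdir 1.501
[(array([222., 267.]), 398.0, -246.9, 39.6, 44.8, 70.4), (array([462., 141.]), 699.7, -103.2, 44.1, 62.3, 90.6), (array([256., 141.]), 454.0, -85.3, 51.6, 71.1, 86.0), (array([257.,  64.]), 460.9, -3.9, 49.6, 72.5, 86.1), (array([254.,  12.]), 463.6, 48.7, 23.3, 50.9, 176.1)]
(np.float64(272.6431139429219), np.float64(264.88054644228134))
```

View pics/7.png

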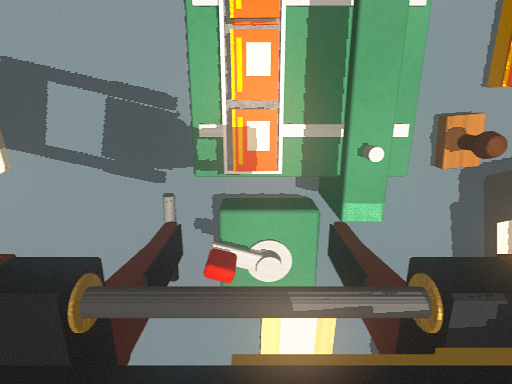

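All three books lie in the tray. The crank hub is at (269,261) and the red grip at (222,263).

```bash
python3 - <<'E'
from h import *
d=img('wrist')
print('hub',ray(d,269,261,80))
f=d['frame'];hsv=cv2.cvtColor(f,cv2.COLOR_BGR2HSV)
m=np.zeros(f.shape[:2],np.uint8);m[235:290,195:245]=(cv2.inRange(hsv,(0,150,140),(8,255,255))|cv2.inRange(hsv,(172,150,140),(180,255,255)))[235:290,195:245]
c=max(cv2.findContours(m,cv2.RETR_EXTERNAL,cv2.CHAIN_APPROX_NONE)[0],key=cv2.contourArea)
w=np.array([ray(d,u,v,123)[:2] for u,v in c[:,0]],np.float32);print(cv2.minAreaRect(w),cv2.contourArea(c))
comp(d,'hubw',(0,0,140),(180,60,255),(248,238,300,284),80)
b=cv2.resize(f[225:295,185:305],(600,350),interpolation=cv2.INTER_CUBIC);cv2.imwrite('pics/8.png',b)
E
```

```text
hub [ 459.42549888 -228.94546935   80.        ]
((405.26446533203125, -216.8316650390625), (23.23395538330078, 34.01531219482422), 85.9629898071289) 396.5
hubw 1311.5 [ 461.2 -230.3] [56.4 55.8] 86.0 [268.6 259.5]
```

View pics/8.png

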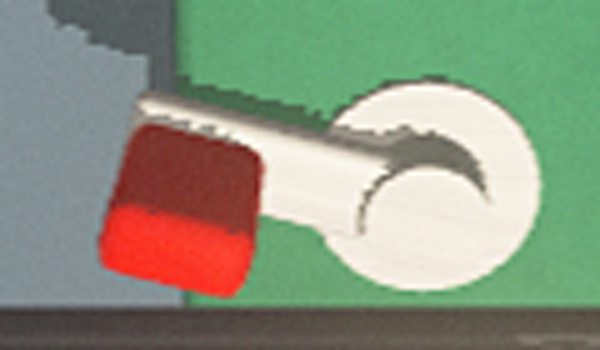

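```bash
python3 - <<'E'
from h import *
d=img('wrist')
P=[ray(d,185+u/5,225+v/5,123) for u,v in [(113,208),(255,235),(238,298),(100,265)]]
P=np.array(P)[:,:2];print(P.round(1),P.mean(0));e=(P[1]-P[0]+P[2]-P[3])/2;print('len',np.hypot(*e),np.hypot(*(P[3]-P[0])),'ang',np.arctan2(e[1],e[0]))
for z in (62,66,70): print('disc',z,ray(d,271,262,z).round(1))
for z in (78,82): print('boss',z,ray(d,270,272,z).round(1))
g=P.mean(0);a=np.arctan2(e[1],e[0]);print('axis from grip',g+60*np.array([np.cos(a),np.sin(a)]))
E
```

```text
[[ 391.9 -206.4]
 [ 421.8 -215. ]
 [ 416.8 -230.2]
 [ 387.5 -220. ]] [ 404.48796973 -217.9337488 ]
len 31.073753062675383 14.287508138663151 ang -0.3078845803444094
disc 62 [ 461.7 -239.3   62. ]
disc 66 [ 461.6 -237.1   66. ]
disc 70 [ 461.5 -234.9   70. ]
boss 78 [ 459.3 -244.3   78. ]
boss 82 [ 459.3 -242.    82. ]
axis from grip [ 461.66657566 -236.11635101]
```

```bash
python3 - <<'E'
from h import *
plan((405,-218.5,170,2.837))
E
```

```text
t 20.55 pos [ 448.7 -122.6  262.8] F [ 0.1  0.1 -0.2] w 87.8 g 0.0 q6 -0.22 xdir 1.502
to [ 405.    -218.5    170.       2.837] shift [-0.0987 -0.0371  0.0928] n 3 per [-0.0329 -0.0124  0.0309] turn -1.335 m 10 per -0.1335 q6 -1.76
```

>>> arm_command(series=[{"linear": [-0.0329,-0.0124,0.031],"turn": 0},{"linear": [-0.0329,-0.0124,0.031],"turn": 0},{"linear": [-0.0329,-0.0124,0.031],"turn": 0},{"linear": [0,0,0],"turn": -0.1335},{"linear": [0,0,0],"turn": -0.1335},{"linear": [0,0,0],"turn": -0.1335},{"linear": [0,0,0],"turn": -0.1335},{"linear": [0,0,0],"turn": -0.1335},{"linear": [0,0,0],"turn": -0.1335},{"linear": [0,0,0],"turn": -0.1335}])

```text
t: 21.55
ee_pos: [405.2, -217.9, 169.6]
orientation: [-1.073, -2.95, -0.001]
ft_force: [0.2, 0.4, 0.2]
width: 87.6
grasp_force: 0.0
```

>>> arm_command(series=[{"linear": [0,0,0],"turn": -0.1335},{"linear": [0,0,0],"turn": -0.1335},{"linear": [0,0,0],"turn": -0.1335},{"linear": [0,0,0],"turn": 0}])

```text
t: 21.95
ee_pos: [405.2, -218.0, 169.7]
orientation: [-0.472, -3.104, -0.001]
ft_force: [0.9, -1.1, -0.5]
width: 87.9
grasp_force: 0.0
```

```bash
python3 - <<'E'
from h import *
plan((405,-218.5,107,2.837))
d=img('wrist','9.png');print(proj(d,(405,-218.5,123)))
E
```

```text
t 21.95 pos [ 405.2 -218.   169.7] F [ 0.9 -1.1 -0.5] w 87.9 g 0.0 q6 -1.79 xdir 2.84
to [ 405.    -218.5    107.       2.837] shift [ 0.     -0.0005  0.0627] n 2 per [ 0.     -0.0003  0.0313] turn 0.003 m 1 per 0.0029 q6 -1.76
(np.float64(253.9769166133205), np.float64(222.43047298677084))
```

View pics/9.png

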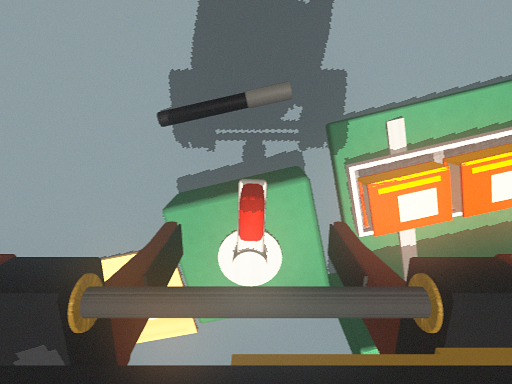

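The red grip is at (252,212) in the middle between the fingers, in line with the tool x. Descending and closing.

>>> arm_command(series=[{"linear": [0,0,0.03],"turn": 0},{"linear": [0,0,0.022],"turn": 0},{"linear": [0,0,0.01],"turn": 0},{"linear": [0,0,0],"turn": 0}])

```text
t: 22.4
ee_pos: [404.7, -218.2, 107.3]
orientation: [-0.477, -3.102, -0.002]
ft_force: [0.1, -0.0, -0.9]
width: 87.6
grasp_force: 0.0
```

>>> arm_command(jaw=-1, series=[{"linear": [0,0,0],"turn": 0},{"linear": [0,0,0],"turn": 0},{"linear": [0,0,0],"turn": 0},{"linear": [0,0,0],"turn": 0},{"linear": [0,0,0],"turn": 0},{"linear": [0,0,0],"turn": 0},{"linear": [0,0,0],"turn": 0},{"linear": [0,0,0],"turn": 0}])

```text
t: 23.2
ee_pos: [405.6, -219.0, 108.6]
orientation: [-0.475, -3.105, 0.0]
ft_force: [-0.2, 0.2, 0.4]
width: 27.1
grasp_force: 0.0
```

>>> arm_command(series=[{"linear": [0,0,0],"turn": 0},{"linear": [0,0,0],"turn": 0},{"linear": [0,0,0],"turn": 0},{"linear": [-0.0004,0.0072,0],"turn": 0.12},{"linear": [-0.0004,0.0072,0],"turn": 0.12},{"linear": [-0.0004,0.0072,0],"turn": 0.12},{"linear": [-0.0004,0.0072,0],"turn": 0.12},{"linear": [-0.0004,0.0072,0],"turn": 0.12}])

```text
t: 24.0
ee_pos: [426.9, -191.7, 108.6]
orientation: [1.377, 2.819, -0.003]
ft_force: [0.7, -19.5, -10.8]
width: 19.0
grasp_force: 29.7
```

```bash
python3 - <<'E'
from h import *
o,R=st()
print('axis est if r=60',np.array(o['ee_pos'])[:2]-60*R[:2,0])
E
```

```text
t 24.0 pos [ 426.9 -191.7  108.6] F [  0.7 -19.5 -10.8] w 19.0 g 29.7 q6 -1.11 xdir 2.233
axis est if r=60 [ 463.80327959 -239.05518907]
```

>>> arm_command(series=[{"linear": [-0.003,0,0],"turn": 0},{"linear": [0,0,0],"turn": 0},{"linear": [-0.0004,0.0072,0],"turn": 0.12},{"linear": [-0.0004,0.0072,0],"turn": 0.12},{"linear": [-0.0004,0.0072,0],"turn": 0.12}])

```text
t: 24.5
ee_pos: [446.0, -183.2, 108.5]
orientation: [1.861, 2.53, -0.004]
ft_force: [-5.2, -17.1, -1.3]
width: 18.8
grasp_force: 29.6
```

```bash
cat >> h.py <<'E'
def cr(s):
    o,R=st();F=np.array(o['ft_force'])
    print('axis60',(np.array(o['ee_pos'])[:2]+s*60*R[:2,0]).round(1),'F tool x,y',(R[:,0]@F).round(1),(R[:,1]@F).round(1))
E
python3 -c "
from h import *
cr(-1)"
```

```text
t 24.5 pos [ 446.  -183.2  108.5] F [ -5.2 -17.1  -1.3] w 18.8 g 29.6 q6 -0.71 xdir 1.873
axis60 [ 463.9 -240.5] F tool x,y -14.8 -10.1
```

>>> arm_command(series=[{"linear": [-0.003,0,0],"turn": 0},{"linear": [-0.0004,0.0072,0],"turn": 0.12},{"linear": [-0.0004,0.0072,0],"turn": 0.12},{"linear": [-0.0004,0.0072,0],"turn": 0.12},{"linear": [-0.0004,0.0072,0],"turn": 0.12},{"linear": [-0.0004,0.0072,0],"turn": 0.12},{"linear": [-0.0004,0.0072,0],"turn": 0.12}])

```text
t: 25.2
ee_pos: [486.6, -187.8, 108.5]
orientation: [-2.631, -1.712, 0.009]
ft_force: [-17.4, -14.6, 11.0]
width: 18.2
grasp_force: 29.7
```

```bash
python3 -c "
from h import *
cr(-1)"
```

```text
t 25.2 pos [ 486.6 -187.8  108.5] F [-17.4 -14.6  11. ] w 18.2 g 29.7 q6 0.03 xdir 1.153
axis60 [ 462.3 -242.7] F tool x,y -20.4 -10.0
```

```bash
python3 -c "
import numpy as np
P=np.array([(405.6,-219),(426.9,-191.7),(446,-183.2),(486.6,-187.8)])
A=np.c_[2*P,np.ones(4)];s=np.linalg.lstsq(A,(P**2).sum(1),rcond=None)[0];print(s[:2],np.sqrt(s[2]+s[0]**2+s[1]**2))
"
```

```text
[ 460.05958763 -239.69463476] 58.27503791747174
```

>>> arm_command(series=[{"linear": [-0.003,0,0],"turn": 0},{"linear": [-0.002,0,0],"turn": 0},{"linear": [-0.0004,0.0072,0],"turn": 0.12},{"linear": [-0.0004,0.0072,0],"turn": 0.12},{"linear": [-0.0004,0.0072,0],"turn": 0.12},{"linear": [-0.0004,0.0072,0],"turn": 0.12}])

```text
t: 25.8
ee_pos: [507.9, -206.6, 108.5]
orientation: [-2.961, -1.034, 0.007]
ft_force: [-11.8, 6.4, 14.3]
width: 18.8
grasp_force: 30.2
```

```bash
python3 -c "
from h import *
cr(-1)"
```

```text
t 25.8 pos [ 507.9 -206.6  108.5] F [-11.8   6.4  14.3] w 18.8 g 30.2 q6 0.49 xdir 0.672
axis60 [ 461.  -243.9] F tool x,y -5.3 -12.5
```

>>> arm_command(series=[{"linear": [-0.0004,0.007,0],"turn": 0.12},{"linear": [-0.0004,0.007,0],"turn": 0.12},{"linear": [-0.0004,0.007,0],"turn": 0.12},{"linear": [-0.0004,0.007,0],"turn": 0.12},{"linear": [-0.0004,0.007,0],"turn": 0.12},{"linear": [-0.0004,0.007,0],"turn": 0.12}])

```text
t: 26.4
ee_pos: [518.7, -245.3, 108.3]
orientation: [-3.135, 0.075, 0.016]
ft_force: [-18.5, 10.0, 19.9]
width: 18.2
grasp_force: 29.8
```

```bash
python3 -c "
from h import *
cr(-1)"
```

```text
t 26.4 pos [ 518.7 -245.3  108.3] F [-18.5  10.   19.9] w 18.2 g 29.8 q6 1.16 xdir -0.048
axis60 [ 458.8 -242.5] F tool x,y -19.1 -9.2
```

>>> arm_command(series=[{"linear": [-0.004,0,0],"turn": 0},{"linear": [-0.0004,0.007,0],"turn": 0.12},{"linear": [-0.0004,0.007,0],"turn": 0.12},{"linear": [-0.0004,0.007,0],"turn": 0.12},{"linear": [-0.0004,0.007,0],"turn": 0.12},{"linear": [-0.0004,0.007,0],"turn": 0.12},{"linear": [-0.0004,0.007,0],"turn": 0.12}])

```text
t: 27.1
ee_pos: [501.5, -282.3, 108.4]
orientation: [-2.909, 1.176, 0.01]
ft_force: [-4.6, 17.4, 11.4]
width: 18.1
grasp_force: 29.9
```

```bash
python3 -c "
from h import *
cr(-1)"
```

```text
t 27.1 pos [ 501.5 -282.3  108.4] F [-4.6 17.4 11.4] w 18.1 g 29.9 q6 1.8 xdir -0.769
axis60 [ 458.3 -240.6] F tool x,y -15.5 -9.3
```

>>> arm_command(series=[{"linear": [-0.003,0,0],"turn": 0},{"linear": [-0.0004,0.007,0],"turn": 0.12},{"linear": [-0.0004,0.007,0],"turn": 0.12},{"linear": [-0.0004,0.007,0],"turn": 0.12},{"linear": [-0.0004,0.007,0],"turn": 0.12},{"linear": [0,0,0],"turn": 0}])

```text
t: 27.7
ee_pos: [477.3, -296.7, 108.5]
orientation: [-2.548, 1.834, 0.004]
ft_force: [2.4, 9.2, 3.7]
width: 18.3
grasp_force: 29.9
```

```bash
python3 -c "
from h import *
cr(-1)
P=np.array([(405.6,-219),(426.9,-191.7),(446,-183.2),(486.6,-187.8),(507.9,-206.6),(518.7,-245.3),(501.5,-282.3),ctrl.get_obs()['ee_pos'][:2]])
A=np.c_[2*P,np.ones(len(P))];s=np.linalg.lstsq(A,(P**2).sum(1),rcond=None)[0];print(s[:2],np.sqrt(s[2]+s[0]**2+s[1]**2))
for p in P: print(np.hypot(*(p-s[:2])).round(1),np.arctan2(*(p-s[:2])[::-1]).round(3))
"
```

```text
t 27.7 pos [ 477.3 -296.7  108.5] F [2.4 9.2 3.7] w 18.3 g 29.9 q6 2.24 xdir -1.248
axis60 [ 458.3 -239.8] F tool x,y -8.0 -5.2
[ 460.11272721 -240.4053301 ] 58.79837117485804
58.6 2.767
59.0 2.169
58.9 1.813
58.9 1.104
58.5 0.616
58.8 -0.083
58.9 -0.791
58.8 -1.274
```

>>> arm_command(jaw=0, series=[{"linear": [0,0,0],"turn": 0},{"linear": [0,0,0],"turn": 0},{"linear": [0,0,0],"turn": 0},{"linear": [0,0,0],"turn": 0}])

```text
t: 28.1
ee_pos: [478.0, -298.6, 108.5]
orientation: [2.555, -1.828, 0.0]
ft_force: [-0.1, 0.2, 0.6]
width: 43.7
grasp_force: 0.0
```

>>> arm_command(series=[{"linear": [0,0,-0.025],"turn": 0},{"linear": [0,0,-0.025],"turn": 0},{"linear": [0,0,-0.01],"turn": 0},{"linear": [0,0,0],"turn": -0.145},{"linear": [0,0,0],"turn": -0.145},{"linear": [0,0,0],"turn": -0.145},{"linear": [0,0,0],"turn": -0.145},{"linear": [0,0,0],"turn": -0.145},{"linear": [0,0,0],"turn": -0.145},{"linear": [0,0,0],"turn": -0.145}])

```text
t: 29.1
ee_pos: [477.7, -298.4, 168.1]
orientation: [-3.122, 0.347, 0.001]
ft_force: [-0.7, -0.3, -0.9]
width: 44.4
grasp_force: 0.0
```

>>> arm_command(series=[{"linear": [0,0,0],"turn": -0.145},{"linear": [0,0,0],"turn": -0.145},{"linear": [0,0,0],"turn": -0.145},{"linear": [0,0,0],"turn": -0.145},{"linear": [0,0,0],"turn": -0.145},{"linear": [0,0,0],"turn": -0.145},{"linear": [0,0,0],"turn": -0.145},{"linear": [0,0,0],"turn": -0.145},{"linear": [0,0,0],"turn": -0.145},{"linear": [0,0,0],"turn": -0.145}])

```text
t: 30.1
ee_pos: [477.7, -298.4, 168.0]
orientation: [-2.567, -1.811, 0.0]
ft_force: [0.8, 0.1, 0.2]
width: 43.7
grasp_force: 0.0
```

```bash
python3 -c "
from h import *
o,R=st()
d=img('wrist','10.png')
a=(460.5,-240.5)
print(proj(d,(a[0],a[1],82)))
for p in books(img('top'),58,100,500):print(p)
"
```

```text
t 30.1 pos [ 477.7 -298.4  168. ] F [0.8 0.1 0.2] w 43.7 g 0.0 q6 -0.24 xdir 1.229
(np.float64(209.15556411234354), np.float64(144.87072289678292))
(array([ 70., 314.]), 65.4, 807.9, 36.2, 160.2, 0.8)
(array([318., 185.]), 512.6, -88.6, 54.5, 69.0, 88.7)
(array([295., 184.]), 518.3, -6.5, 52.3, 73.4, 84.0)
(array([272., 183.]), 524.0, 74.7, 51.2, 69.3, 89.2)
```

View pics/10.png

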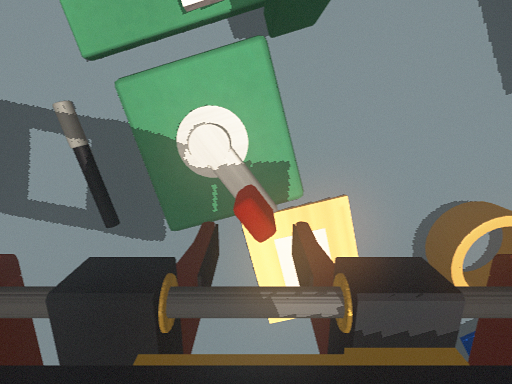

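The grip is at (254,213) and the hub at (210,145). The circle fit puts the axis at (460.1, -240.4), and the crank has turned about 4.04 rad. Regrasping with a half-turn.

>>> arm_command(series=[{"linear": [0,0,0],"turn": -0.1275},{"linear": [0,0,0],"turn": -0.1275},{"linear": [0,0,0],"turn": -0.1275},{"linear": [0,0,0],"turn": -0.1275},{"linear": [0,0,0],"turn": -0.1275},{"linear": [0,0,0.03],"turn": 0},{"linear": [0,0,0.022],"turn": 0},{"linear": [0,0,0.008],"turn": 0},{"linear": [0,0,0],"turn": 0}])

```text
t: 31.1
ee_pos: [477.2, -298.0, 107.4]
orientation: [-1.879, -2.515, 0.0]
ft_force: [-0.1, -0.2, -0.1]
width: 44.0
grasp_force: 0.0
```

>>> arm_command(jaw=-1, series=[{"linear": [0,0,0],"turn": 0},{"linear": [0,0,0],"turn": 0},{"linear": [0,0,0],"turn": 0},{"linear": [0,0,0],"turn": 0},{"linear": [0,0,0],"turn": 0},{"linear": [0,0,0],"turn": 0}])

```text
t: 31.7
ee_pos: [478.0, -298.8, 109.4]
orientation: [1.876, 2.519, -0.001]
ft_force: [-1.3, -0.4, 6.8]
width: 17.8
grasp_force: 30.0
```

```bash
python3 -c "
from h import *
cr(1)
"
```

```text
t 31.7 pos [ 478.  -298.8  109.4] F [-1.3 -0.4  6.8] w 17.8 g 30.0 q6 -0.87 xdir 1.861
axis60 [ 460.8 -241.3] F tool x,y 0.0 -1.3
```

>>> arm_command(series=[{"linear": [0.0004,-0.0073,0],"turn": 0.12},{"linear": [0.0004,-0.0073,0],"turn": 0.12},{"linear": [0.0004,-0.0073,0],"turn": 0.12},{"linear": [0.0004,-0.0073,0],"turn": 0.12},{"linear": [0.0004,-0.0073,0],"turn": 0.12},{"linear": [0.0004,-0.0073,0],"turn": 0.12}])

```text
t: 32.3
ee_pos: [434.8, -296.1, 109.4]
orientation: [2.647, 1.69, -0.0]
ft_force: [-3.4, -0.7, 7.5]
width: 18.1
grasp_force: 30.0
```

```bash
python3 -c "
from h import *
cr(1)
"
```

```text
t 32.3 pos [ 434.8 -296.1  109.4] F [-3.4 -0.7  7.5] w 18.1 g 30.0 q6 -0.18 xdir 1.136
axis60 [ 460.1 -241.7] F tool x,y -2.0 -2.8
```

>>> arm_command(series=[{"linear": [0.0005,-0.0073,0],"turn": 0.12},{"linear": [0.0004,-0.0073,0],"turn": 0.12},{"linear": [0.0005,-0.0073,0],"turn": 0.12},{"linear": [0.0004,-0.0073,0],"turn": 0.12},{"linear": [0.0005,-0.0073,0],"turn": 0.12},{"linear": [0.0004,-0.0073,0],"turn": 0.12},{"linear": [0.0005,-0.0073,0],"turn": 0.12},{"linear": [0.0004,-0.0073,0],"turn": 0.12}])

```text
t: 33.1
ee_pos: [399.9, -251.3, 109.3]
orientation: [3.129, 0.275, -0.001]
ft_force: [-4.1, -2.3, 8.8]
width: 18.0
grasp_force: 30.0
```

```bash
python3 -c "
from h import *
cr(1)
"
```

```text
t 33.1 pos [ 399.9 -251.3  109.3] F [-4.1 -2.3  8.8] w 18.0 g 30.0 q6 0.81 xdir 0.176
axis60 [ 459.  -240.8] F tool x,y -4.5 1.6
```

>>> arm_command(series=[{"linear": [0.0005,-0.0073,0],"turn": 0.12},{"linear": [0.0004,-0.0073,0],"turn": 0.12},{"linear": [0.0005,-0.0073,0],"turn": 0.12},{"linear": [0.0004,-0.0073,0],"turn": 0.12},{"linear": [0.0005,-0.0073,0],"turn": 0.12},{"linear": [0.0004,-0.0073,0],"turn": 0.12}])

```text
t: 33.7
ee_pos: [407.7, -208.7, 109.3]
orientation: [3.025, -0.845, -0.001]
ft_force: [-5.4, -2.3, 9.5]
width: 17.6
grasp_force: 30.0
```

>>> arm_command(series=[{"linear": [0.0005,-0.0073,0],"turn": 0.12},{"linear": [0.0004,-0.0073,0],"turn": 0.12},{"linear": [0.0005,-0.0073,0],"turn": 0.12},{"linear": [0.0004,-0.0073,0],"turn": 0.12},{"linear": [0.0004,-0.0073,0],"turn": 0.12},{"linear": [0,0,0],"turn": 0}])

```text
t: 34.3
ee_pos: [435.0, -184.5, 109.3]
orientation: [2.641, -1.7, -0.001]
ft_force: [-7.6, -3.1, 13.2]
width: 17.9
grasp_force: 30.1
```

```bash
python3 -c "
from h import *
cr(1)
"
```

```text
t 34.3 pos [ 435.  -184.5  109.3] F [-7.6 -3.1 13.2] w 17.9 g 30.1 q6 2.29 xdir -1.144
axis60 [ 459.9 -239.1] F tool x,y -0.3 8.2
```

>>> arm_command(jaw=0, series=[{"linear": [0,0,0],"turn": 0},{"linear": [0,0,0],"turn": 0},{"linear": [0,0,0],"turn": 0},{"linear": [0,0,0],"turn": 0},{"linear": [0,0,-0.025],"turn": 0},{"linear": [0,0,-0.02],"turn": 0},{"linear": [0,0,0],"turn": 0}])

```text
t: 35.0
ee_pos: [436.6, -185.4, 155.5]
orientation: [-2.645, 1.694, -0.007]
ft_force: [0.1, 0.0, 0.3]
width: 44.4
grasp_force: 0.0
```

```bash
python3 -c "
from h import *
cr(1)
"
```

```text
t 35.0 pos [ 436.6 -185.4  155.5] F [0.1 0.  0.3] w 44.4 g 0.0 q6 2.28 xdir -1.14
axis60 [ 461.7 -239.9] F tool x,y 0.0 -0.1
```

>>> arm_command(series=[{"linear": [0,0,0],"turn": -0.1428},{"linear": [0,0,0],"turn": -0.1428},{"linear": [0,0,0],"turn": -0.1428},{"linear": [0,0,0],"turn": -0.1428},{"linear": [0,0,0],"turn": -0.1428},{"linear": [0,0,0],"turn": -0.1428},{"linear": [0,0,0],"turn": -0.1428},{"linear": [0,0,0],"turn": -0.1428},{"linear": [0,0,0],"turn": -0.1428},{"linear": [0,0,0],"turn": -0.1428}])

```text
t: 36.0
ee_pos: [434.7, -184.5, 152.7]
orientation: [-3.107, -0.461, 0.001]
ft_force: [-0.3, 0.3, 0.8]
width: 43.8
grasp_force: 0.0
```

>>> arm_command(series=[{"linear": [0,0,0],"turn": -0.1428},{"linear": [0,0,0],"turn": -0.1428},{"linear": [0,0,0],"turn": -0.1428},{"linear": [0,0,0],"turn": -0.1428},{"linear": [0,0,0],"turn": -0.1428},{"linear": [0,0,0],"turn": -0.1428},{"linear": [0,0,0],"turn": -0.1428},{"linear": [0,0,0],"turn": -0.1428},{"linear": [0,0,0],"turn": -0.1428},{"linear": [0,0,0],"turn": -0.1428}])

```text
t: 37.0
ee_pos: [434.7, -184.5, 152.7]
orientation: [-2.046, -2.382, 0.0]
ft_force: [0.9, -0.4, 0.4]
width: 43.9
grasp_force: 0.0
```

>>> arm_command(series=[{"linear": [0,0,0],"turn": -0.1428},{"linear": [0,0,0],"turn": -0.1428},{"linear": [0,0,0.025],"turn": 0},{"linear": [0,0,0.021],"turn": 0},{"linear": [0,0,0],"turn": 0}])

```text
t: 37.5
ee_pos: [433.1, -183.8, 104.9]
orientation: [-1.692, -2.641, 0.001]
ft_force: [0.3, -0.3, -0.1]
width: 44.0
grasp_force: 0.0
```

>>> arm_command(jaw=-1, series=[{"linear": [0,0,0],"turn": 0},{"linear": [0,0,0],"turn": 0},{"linear": [0,0,0],"turn": 0},{"linear": [0,0,0],"turn": 0},{"linear": [0,0,0],"turn": 0},{"linear": [0,0,0],"turn": 0}])

```text
t: 38.1
ee_pos: [435.3, -185.0, 108.3]
orientation: [1.695, 2.644, -0.0]
ft_force: [-1.8, -1.7, 6.8]
width: 18.0
grasp_force: 30.0
```

```bash
python3 -c "
from h import *
cr(-1)
"
```

```text
t 38.1 pos [ 435.3 -185.   108.3] F [-1.8 -1.7  6.8] w 18.0 g 30.0 q6 -0.86 xdir 2.002
axis60 [ 460.4 -239.6] F tool x,y -0.8 -2.3
```

>>> arm_command(series=[{"linear": [-0.0004,0.0073,0],"turn": 0.12},{"linear": [-0.0004,0.0073,0],"turn": 0.12},{"linear": [-0.0004,0.0073,0],"turn": 0.12},{"linear": [-0.0003,0.0045,0],"turn": 0.075},{"linear": [0,0,0],"turn": 0}])

```text
t: 38.6
ee_pos: [449.9, -181.9, 107.6]
orientation: [-2.209, -2.214, 0.028]
ft_force: [-48.3, -36.3, 36.7]
width: 21.3
grasp_force: 32.6
```

```bash
python3 -c "
from h import *
cr(-1)
"
```

```text
t 38.6 pos [ 449.9 -181.9  107.6] F [-48.3 -36.3  36.7] w 21.3 g 32.6 q6 -0.39 xdir 1.573
axis60 [ 450.  -241.9] F tool x,y -36.3 -49.1
```

>>> arm_command(series=[{"linear": [0,0.003,0],"turn": 0.05},{"linear": [0,0.003,0],"turn": 0.05},{"linear": [0,0,0],"turn": 0}])

```text
t: 38.9
ee_pos: [451.6, -182.9, 107.4]
orientation: [-2.312, -2.1, 0.039]
ft_force: [-62.9, -47.3, 48.4]
width: 25.9
grasp_force: 36.2
```

```bash
python3 -c "
from h import *
cr(-1)
"
```

```text
t 38.9 pos [ 451.6 -182.9  107.4] F [-62.9 -47.3  48.4] w 25.9 g 36.2 q6 -0.29 xdir 1.475
axis60 [ 445.9 -242.6] F tool x,y -53.3 -59.5
```

>>> arm_command(series=[{"linear": [0,-0.004,0],"turn": -0.1},{"linear": [0,-0.005,0],"turn": -0.1},{"linear": [0,0,0],"turn": 0}])

```text
t: 39.2
ee_pos: [449.3, -180.6, 107.6]
orientation: [-2.097, -2.325, 0.017]
ft_force: [-34.3, -23.9, 24.9]
width: 18.8
grasp_force: 30.8
```

```bash
python3 -c "
from h import *
cr(-1)
d=img('top');cv2.imwrite('pics/11.png',cv2.resize(d['frame'][130:240,220:440],(800,400),interpolation=cv2.INTER_CUBIC))
for p in books(d,58,30,500):print(p)
"
```

```text
t 39.2 pos [ 449.3 -180.6  107.6] F [-34.3 -23.9  24.9] w 18.8 g 30.8 q6 -0.5 xdir 1.674
axis60 [ 455.5 -240.3] F tool x,y -20.2 -37.0
(array([ 70., 313.]), 65.4, 807.9, 36.2, 160.1, 0.8)
(array([151., 289.]), 146.8, 521.5, 13.4, 211.5, 170.2)
(array([327., 131.]), 712.5, -123.9, 21.9, 44.6, 178.7)
(array([315., 130.]), 713.1, -85.5, 25.6, 44.6, 178.9)
(array([277., 117.]), 769.5, 64.3, 20.4, 209.9, 86.6)
(array([214., 117.]), 770.6, 288.3, 9.1, 204.5, 95.7)
(array([ 37., 114.]), 791.2, 946.2, 11.2, 124.3, 1.0)
```

View pics/11.png

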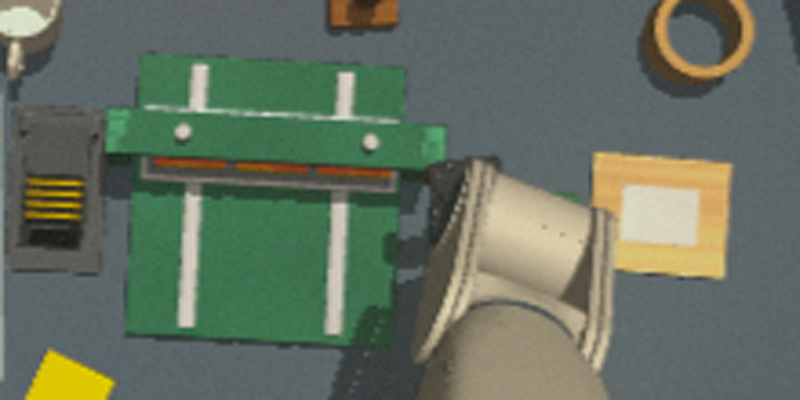

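Top crop: the carriage is under the beam, with its near rim at crop row ≈182 and books just visible behind it. Measuring to see whether it is on its stop.

```bash
python3 -c "
from h import *
d=img('top');g=cv2.cvtColor(d['frame'],cv2.COLOR_BGR2HSV)
for x in (265,275,285,300,310,320):
    col=g[160:192,x];i=[k+160 for k in range(32) if col[k][1]<70 and col[k][2]>60]
    u=(x,max(i)+.5);print(x,i[0],max(i),ray(d,*u,36).round(1))
o=np.array([526.8,-5.2]);
for y in (118,0,-118): print('expected rim at stop',(o+np.array([[.9977,.068],[-.068,.9977]])@[13,y]).round(1))
"
```

```text
265 160 179 [539.4 101.8  36. ]
275 160 190 [498.1  65.4  36. ]
285 160 180 [534.7  28.   36. ]
300 161 181 [530.2 -27.2  36. ]
310 162 181 [529.7 -64.   36. ]
320 162 182 [ 525.5 -100.8   36. ]
expected rim at stop [547.8 111.6]
expected rim at stop [539.8  -6.1]
expected rim at stop [ 531.7 -123.8]
```

```bash
python3 -c "
from h import *
d=img('top');f=d['frame'];g=cv2.cvtColor(f,cv2.COLOR_BGR2HSV)
for x in (270,284,305,318):
    print(x,[(r,tuple(int(v) for v in g[r,x])) for r in list(range(155,188))])
" | sed 's/(\([0-9]*\), (\([0-9]*\), \([0-9]*\), \([0-9]*\)))/\1:\2.\3.\4/g'
```

```text
270 [155:68.118.117, 156:70.112.121, 157:69.117.120, 158:71.110.123, 159:66.60.153, 160:58.23.181, 161:69.115.118, 162:68.113.120, 163:67.84.125, 164:43.30.178, 165:20.26.209, 166:21.29.210, 167:18.26.198, 168:51.34.97, 169:69.108.78, 170:69.112.116, 171:70.116.117, 172:70.109.108, 173:13.141.78, 174:12.208.147, 175:20.204.119, 176:20.70.77, 177:35.20.76, 178:22.31.90, 179:21.35.117, 180:67.72.78, 181:68.70.80, 182:70.82.81, 183:67.66.100, 184:66.81.133, 185:62.56.147, 186:60.45.131, 187:58.51.130]
284 [155:70.125.120, 156:69.114.119, 157:69.116.119, 158:69.118.117, 159:69.97.129, 160:69.49.171, 161:68.44.152, 162:69.117.118, 163:69.114.114, 164:71.119.114, 165:69.118.112, 166:70.112.114, 167:69.116.114, 168:69.119.114, 169:71.117.113, 170:71.122.113, 171:70.115.115, 172:69.115.113, 173:69.116.101, 174:38.48.59, 175:14.109.98, 176:22.83.77, 177:50.22.71, 178:30.10.74, 179:15.28.110, 180:38.29.98, 181:70.110.72, 182:70.111.69, 183:70.98.70, 184:70.115.91, 185:69.121.114, 186:70.122.119, 187:69.119.116]
305 [155:70.124.113, 156:69.114.116, 157:68.112.116, 158:69.112.116, 159:69.121.116
[... 242 characters left out ...]
5:32.64.52, 176:8.72.81, 177:24.33.77, 178:47.24.75, 179:30.20.76, 180:21.31.106, 181:16.37.116, 182:68.106.70, 183:70.97.71, 184:68.118.69, 185:69.112.80, 186:70.119.114, 187:71.121.120]
318 [155:69.115.115, 156:69.112.116, 157:69.122.117, 158:69.121.116, 159:70.112.114, 160:69.108.116, 161:69.93.124, 162:62.37.172, 163:66.72.131, 164:69.119.120, 165:70.117.120, 166:69.121.120, 167:70.118.119, 168:70.122.121, 169:69.119.120, 170:70.120.121, 171:71.119.116, 172:69.114.121, 173:69.118.119, 174:68.117.118, 175:64.87.91, 176:13.160.97, 177:15.209.143, 178:17.141.87, 179:30.14.72, 180:30.23.79, 181:15.31.115, 182:40.27.86, 183:70.106.70, 184:70.98.70, 185:66.96.74, 186:67.111.94, 187:68.114.114]
```

```bash
python3 -c "
from h import *
d=img('top')
R=cv2.Rodrigues(np.array(d['rvec'],float))[0];print('cam',(-R.T@np.array(d['tvec']).ravel()).round())
for x,a,n,b1,b0 in ((284,159.4,180.7,161.7,173.7),(305,160.8,181.7,163,174.7),(318,161.4,182.4,163.8,175.3)):
    A=ray(d,x,a,36);N=ray(d,x,n,36);print(A.round(1),N.round(1),'c',((A+N)/2).round(1),'beam far',ray(d,x,b1,118).round(1),'near',ray(d,x,b0,118).round(1))
"
```

```text
cam [ 370.  113. 1732.]
[613.1  30.4  36. ] [534.   31.7  36. ] c [573.6  31.1  36. ] beam far [593.3  34.6 118. ] near [550.8  35.2 118. ]
[606.8 -47.1  36. ] [529.2 -45.6  36. ] c [568.  -46.4  36. ] beam far [587.6 -39.2 118. ] near [546.2 -38.4 118. ]
[603.9 -95.   36. ] [525.9 -93.4  36. ] c [564.9 -94.2  36. ] beam far [584.1 -84.8 118. ] near [543.5 -83.9 118. ]
```

The carriage centre coincides with the beam centre to about 1 mm, so it looks to be on its stop. Releasing, then checking the grip angle from above.

>>> arm_command(jaw=0.2, series=[{"linear": [0,-0.004,0],"turn": 0},{"linear": [0,0,0],"turn": 0},{"linear": [0,0,0],"turn": 0},{"linear": [0,0,0],"turn": 0},{"linear": [0,0,-0.03],"turn": 0},{"linear": [0,0,-0.04],"turn": 0},{"linear": [0,0,-0.04],"turn": 0},{"linear": [-0.03,0,-0.03],"turn": 0},{"linear": [0,0,0],"turn": 0}])

```text
t: 40.3
ee_pos: [460.1, -211.8, 252.1]
orientation: [2.106, 2.318, 0.004]
ft_force: [0.2, 0.5, -0.4]
width: 52.5
grasp_force: 0.0
```

```bash
python3 -c "
from h import *
o,R=st();d=img('wrist');f=d['frame']
u,v=proj(d,(455,-190,110));u,v=int(u),int(v);print(u,v,proj(d,(460.1,-240.4,82)))
x0=min(max(u-75,0),362);y0=min(max(v-50,0),284);print(x0,y0)
cv2.imwrite('pics/12.png',cv2.resize(f[y0:y0+100,x0:x0+150],(750,500),interpolation=cv2.INTER_CUBIC))
"
```

```text
t 40.3 pos [ 460.1 -211.8  252.1] F [ 0.2  0.5 -0.4] w 52.5 g 0.0 q6 -0.55 xdir 1.667
250 164 (np.float64(251.16720963389972), np.float64(205.06100820109322))
175 114
```

View pics/12.png

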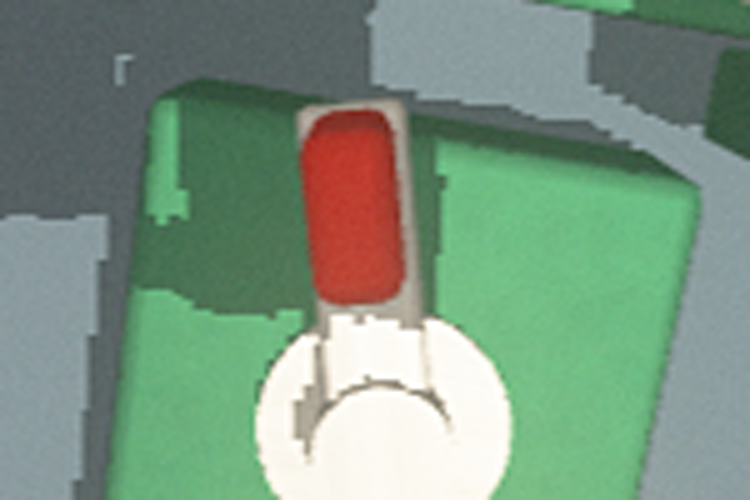

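The grip points at 1.757 rad world, which is 1.825 in the press frame. The end of the range (7.60 rad) therefore corresponds to zero with the grip pointing straight at the robot, so the carriage is at its stop. Next the pedal.

```bash
python3 -c "
from h import *
d=img('top');print('tread top',ray(d,234.7,185.8,60).round(1))
for x in (-45,-30,0,10): print(x,522.5+x*.9977+215*.068,-5-.068*x+214.5)
plan((535,210,160,1.503))
"
```

```text
tread top [515.5 212.6  60. ]
-45 492.2235 212.56
-30 507.189 211.54
0 537.12 209.5
10 547.097 208.82
t 40.4 pos [ 457.  -209.1  247.8] F [ 0.1 -0.1 -0.1] w 52.6 g 0.0 q6 -0.55 xdir 1.667
to [535.    210.    160.      1.503] shift [0.4098 0.1177 0.0878] n 10 per [0.041  0.0118 0.0088] turn 0.164 m 2 per 0.0818 q6 0.44
```

>>> arm_command(jaw=-1, series=[{"linear": [0.0406,0.0097,0],"turn": 0},{"linear": [0.0406,0.0097,0],"turn": 0},{"linear": [0.0406,0.0097,0],"turn": 0},{"linear": [0.0406,0.0097,0],"turn": 0},{"linear": [0.0406,0.0097,0],"turn": 0},{"linear": [0.0406,0.0097,0],"turn": 0},{"linear": [0.0406,0.0097,0],"turn": 0},{"linear": [0.0406,0.0097,0],"turn": 0},{"linear": [0.0406,0.0097,0.02],"turn": 0.082},{"linear": [0.0406,0.0097,0.03],"turn": 0.082}])

```text
t: 41.4
ee_pos: [516.5, 205.2, 197.3]
orientation: [-2.298, -2.142, -0.0]
ft_force: [0.2, -0.3, 0.0]
width: 0.5
grasp_force: 0.0
```

>>> arm_command(series=[{"linear": [0,0,0],"turn": 0},{"linear": [0,0,0],"turn": 0}])

```text
t: 41.6
ee_pos: [515.2, 203.3, 195.7]
orientation: [-2.29, -2.147, 0.008]
ft_force: [0.4, -0.0, -0.6]
width: 0.4
grasp_force: 0.0
```

```bash
python3 -c "
from h import *
o,R=st();d=img('wrist','13.png')
comp(d,'ribs',(20,120,70),(35,255,255),(180,130,350,260),60)
"
```

```text
t 41.6 pos [515.2 203.3 195.7] F [ 0.4 -0.  -0.6] w 0.4 g 0.0 q6 0.42 xdir 1.506
ribs 266.5 [503.8 211.8] [57.1  5. ] 85.9 [243.4 181.2]
```

View pics/13.png

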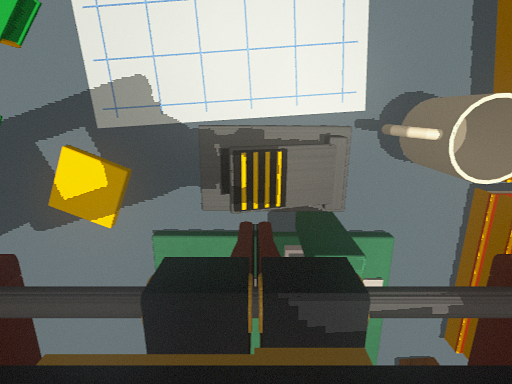

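The tread is at (232–286, 149–210), centre (260,180); the mug is well clear at (460,135).

```bash
python3 -c "
from h import *
d=img('wrist');p=ray(d,260,180,60);print(p)
plan((p[0],p[1],84,1.503))
"
```

```text
[520.94811425 211.15570079  60.        ]
t 41.7 pos [516.5 202.1 197.7] F [ 0.4 -0.1  0.4] w 0.6 g 0.0 q6 0.42 xdir 1.504
to [520.948 211.156  84.      1.503] shift [0.0093 0.0039 0.1137] n 3 per [0.0031 0.0013 0.0379] turn 0.001 m 1 per 0.0009 q6 0.45
```

>>> arm_command(series=[{"linear": [0.0047,0.0015,0.038],"turn": 0},{"linear": [0.0047,0.0015,0.038],"turn": 0},{"linear": [0,0,0.032],"turn": 0},{"linear": [0,0,0.006],"turn": 0},{"linear": [0,0,0.006],"turn": 0},{"linear": [0,0,0.006],"turn": 0},{"linear": [0,0,0.006],"turn": 0},{"linear": [0,0,0],"turn": 0}])

```text
t: 42.5
ee_pos: [521.6, 211.9, 67.1]
orientation: [2.295, 2.144, 0.002]
ft_force: [-0.9, -0.6, 4.0]
width: 0.7
grasp_force: 2.0
```

>>> arm_command(series=[{"linear": [0,0,0.005],"turn": 0},{"linear": [0,0,0.003],"turn": 0},{"linear": [0,0,0],"turn": 0}])

```text
t: 42.8
ee_pos: [520.6, 212.0, 59.0]
orientation: [-2.295, -2.144, 0.0]
ft_force: [-4.2, 0.8, 5.9]
width: 0.3
grasp_force: 3.1
```

>>> arm_command(series=[{"linear": [0,0,0.003],"turn": 0},{"linear": [0,0,0.003],"turn": 0},{"linear": [0,0,0],"turn": 0}])

```text
t: 43.1
ee_pos: [520.1, 212.1, 53.1]
orientation: [-2.295, -2.144, 0.001]
ft_force: [-5.3, 2.5, 8.3]
width: 0.8
grasp_force: 4.1
```

>>> arm_command(series=[{"linear": [0,0,0.003],"turn": 0},{"linear": [0,0,0.002],"turn": 0},{"linear": [0,0,0],"turn": 0}])

```text
t: 43.4
ee_pos: [520.2, 212.2, 52.0]
orientation: [-2.295, -2.144, 0.001]
ft_force: [-17.1, -2.9, 50.8]
width: 0.6
grasp_force: 25.1
```

```bash
python3 -c "
from h import *
st()"
```

```text
t 43.4 pos [520.2 212.2  52. ] F [-17.1  -2.9  50.8] w 0.6 g 25.1 q6 0.43 xdir 1.503
```

Pedal on its stop (the force jumped to 51 N at TCP z 52). Letting it up and going back to the crank.

>>> arm_command(series=[{"linear": [0,0,-0.01],"turn": 0},{"linear": [0,0,-0.01],"turn": 0},{"linear": [0,0,-0.015],"turn": 0},{"linear": [0,0,-0.04],"turn": 0},{"linear": [0,0,-0.045],"turn": 0},{"linear": [0,0,-0.045],"turn": 0},{"linear": [0,0,0],"turn": 0}])

```text
t: 44.1
ee_pos: [524.1, 213.1, 219.0]
orientation: [2.293, 2.142, 0.016]
ft_force: [-0.2, -0.0, -0.3]
width: 0.7
grasp_force: 0.0
```

```bash
python3 -c "
from h import *
plan((449,-181.5,200,1.757))
d=img('wrist');comp(d,'ribs',(20,120,70),(35,255,255),(150,100,350,260),60)"
```

```text
t 44.1 pos [524.1 213.1 219. ] F [-0.2 -0.  -0.3] w 0.7 g 0.0 q6 0.43 xdir 1.503
to [ 449.    -181.5    200.       1.757] shift [-0.3987 -0.0482  0.019 ] n 9 per [-0.0443 -0.0054  0.0021] turn -0.254 m 2 per -0.1269 q6 -0.57
ribs 205.5 [515.5 211.7] [55.7  5.4] 85.8 [245.3 185.3]
```

>>> arm_command(jaw=0, series=[{"linear": [-0.0443,-0.0052,0],"turn": 0},{"linear": [-0.0443,-0.0052,0],"turn": 0},{"linear": [-0.0443,-0.0052,0],"turn": 0},{"linear": [-0.0443,-0.0052,0],"turn": 0},{"linear": [-0.0443,-0.0052,0],"turn": 0},{"linear": [-0.0443,-0.0052,0],"turn": 0},{"linear": [-0.0443,-0.0052,0],"turn": 0},{"linear": [-0.0443,-0.0052,0],"turn": 0},{"linear": [-0.0443,-0.0052,0],"turn": 0}])

```text
t: 45.05
ee_pos: [445.6, -184.1, 211.1]
orientation: [-2.293, -2.143, 0.002]
ft_force: [0.9, 0.2, 0.1]
width: 44.3
grasp_force: 0.0
```

>>> arm_command(series=[{"linear": [0,0,0.02],"turn": -0.127},{"linear": [0,0,0.02],"turn": -0.127},{"linear": [0,0,0],"turn": 0},{"linear": [0,0,0],"turn": 0}])

```text
t: 45.45
ee_pos: [446.5, -182.4, 171.6]
orientation: [-2.007, -2.413, 0.001]
ft_force: [0.5, -0.6, -0.3]
width: 44.2
grasp_force: 0.0
```

```bash
python3 -c "
from h import *
plan((449,-181.5,109,1.757))
for b in books(img('top'),30,100,600): print(b)"
```

```text
t 45.45 pos [ 446.5 -182.4  171.6] F [ 0.5 -0.6 -0.3] w 44.2 g 0.0 q6 -0.6 xdir 1.754
to [ 449.    -181.5    109.       1.757] shift [0.0004 0.0027 0.0626] n 2 per [0.0002 0.0013 0.0313] turn -0.003 m 1 per -0.0032 q6 -0.57
(array([ 70., 314.]), 60.3, 819.5, 36.9, 162.8, 0.8)
(array([ 36., 126.]), 752.8, 960.7, 12.1, 217.2, 179.6)
```

>>> arm_command(series=[{"linear": [0.0004,0.0027,0.03],"turn": 0},{"linear": [0,0,0.025],"turn": 0},{"linear": [0,0,0.008],"turn": 0},{"linear": [0,0,0],"turn": 0}])

```text
t: 45.9
ee_pos: [449.6, -181.5, 109.1]
orientation: [-2.005, -2.417, 0.001]
ft_force: [0.4, -1.0, 0.7]
width: 43.8
grasp_force: 0.0
```

>>> arm_command(jaw=-1, series=[{"linear": [0,0,0],"turn": 0},{"linear": [0,0,0],"turn": 0},{"linear": [0,0,0],"turn": 0},{"linear": [0,0,0],"turn": 0},{"linear": [0,0,0],"turn": 0},{"linear": [0,0,0],"turn": 0}])

```text
t: 46.5
ee_pos: [449.2, -182.3, 110.1]
orientation: [-2.005, -2.418, 0.001]
ft_force: [-5.2, -2.1, 7.5]
width: 17.6
grasp_force: 30.0
```

>>> arm_command(series=[{"linear": [-0.0004,-0.0072,0],"turn": -0.12},{"linear": [-0.0004,-0.0072,0],"turn": -0.12},{"linear": [-0.0004,-0.0072,0],"turn": -0.12},{"linear": [-0.0004,-0.0072,0],"turn": -0.12},{"linear": [-0.0004,-0.0072,0],"turn": -0.12}])

```text
t: 47.0
ee_pos: [418.2, -198.6, 110.2]
orientation: [1.194, 2.905, 0.0]
ft_force: [0.3, 0.3, 3.9]
width: 18.1
grasp_force: 30.0
```

```bash
python3 -c "
from h import *
cr(-1)"
```

```text
t 47.0 pos [ 418.2 -198.6  110.2] F [0.3 0.3 3.9] w 18.1 g 30.0 q6 -1.26 xdir 2.361
axis60 [ 460.9 -240.8] F tool x,y 0.0 0.4
```

>>> arm_command(series=[{"linear": [-0.0004,-0.0072,0],"turn": -0.12},{"linear": [-0.0004,-0.0072,0],"turn": -0.12},{"linear": [-0.0004,-0.0072,0],"turn": -0.12},{"linear": [-0.0004,-0.0072,0],"turn": -0.12},{"linear": [-0.0004,-0.0072,0],"turn": -0.12},{"linear": [-0.0004,-0.0072,0],"turn": -0.12},{"linear": [-0.0004,-0.0072,0],"turn": -0.12},{"linear": [-0.0004,-0.0072,0],"turn": -0.12},{"linear": [0,0,0],"turn": 0}])

```text
t: 47.9
ee_pos: [402.0, -251.3, 110.1]
orientation: [-0.281, 3.128, 0.001]
ft_force: [1.5, 7.7, 7.5]
width: 17.7
grasp_force: 30.1
```

```bash
python3 -c "
from h import *
cr(-1)"
```

```text
t 47.9 pos [ 402.  -251.3  110.1] F [1.5 7.7 7.5] w 17.7 g 30.1 q6 -2.34 xdir -2.962
axis60 [ 461.  -240.6] F tool x,y -2.9 7.4
```

>>> arm_command(jaw=0, series=[{"linear": [0,0,0],"turn": 0},{"linear": [0,0,0],"turn": 0},{"linear": [0,0,0],"turn": 0},{"linear": [0,0,0],"turn": 0},{"linear": [0,0,-0.025],"turn": 0},{"linear": [0,0,-0.02],"turn": 0},{"linear": [0,0,0],"turn": 0.1428},{"linear": [0,0,0],"turn": 0.1428}])

```text
t: 48.7
ee_pos: [401.8, -251.6, 155.1]
orientation: [0.182, 3.135, -0.001]
ft_force: [-1.0, -0.1, -0.3]
width: 44.2
grasp_force: 0.0
```

>>> arm_command(series=[{"linear": [0,0,0],"turn": 0.1428},{"linear": [0,0,0],"turn": 0.1428},{"linear": [0,0,0],"turn": 0.1428},{"linear": [0,0,0],"turn": 0.1428},{"linear": [0,0,0],"turn": 0.1428},{"linear": [0,0,0],"turn": 0.1428},{"linear": [0,0,0],"turn": 0.1428},{"linear": [0,0,0],"turn": 0.1428},{"linear": [0,0,0],"turn": 0.1428},{"linear": [0,0,0],"turn": 0.1428}])

```text
t: 49.7
ee_pos: [401.4, -251.3, 154.3]
orientation: [-2.192, -2.251, 0.0]
ft_force: [-0.4, 1.0, 0.4]
width: 43.8
grasp_force: 0.0
```

>>> arm_command(series=[{"linear": [0,0,0],"turn": 0.1428},{"linear": [0,0,0],"turn": 0.1428},{"linear": [0,0,0],"turn": 0.1428},{"linear": [0,0,0],"turn": 0.1428},{"linear": [0,0,0],"turn": 0.1428},{"linear": [0,0,0],"turn": 0.1428},{"linear": [0,0,0],"turn": 0.1428},{"linear": [0,0,0],"turn": 0.1428},{"linear": [0,0,0],"turn": 0.1428},{"linear": [0,0,0],"turn": 0.1428}])

```text
t: 50.7
ee_pos: [401.4, -251.3, 154.3]
orientation: [-3.13, -0.266, 0.0]
ft_force: [-0.2, -0.5, 0.7]
width: 43.7
grasp_force: 0.0
```

```bash
python3 -c "
from h import *
cr(1)"
```

```text
t 50.7 pos [ 401.4 -251.3  154.3] F [-0.2 -0.5  0.7] w 43.7 g 0.0 q6 0.82 xdir 0.169
axis60 [ 460.5 -241.2] F tool x,y -0.3 0.4
```

>>> arm_command(series=[{"linear": [0,0,0.025],"turn": 0},{"linear": [0,0,0.02],"turn": 0},{"linear": [0,0,0],"turn": 0}])

```text
t: 51.0
ee_pos: [400.0, -250.4, 107.5]
orientation: [-3.127, -0.275, 0.005]
ft_force: [0.1, -0.3, 0.6]
width: 44.1
grasp_force: 0.0
```

>>> arm_command(jaw=-1, series=[{"linear": [0,0,0],"turn": 0},{"linear": [0,0,0],"turn": 0},{"linear": [0,0,0],"turn": 0},{"linear": [0,0,0],"turn": 0},{"linear": [0,0,0],"turn": 0},{"linear": [0,0,0],"turn": 0}])

```text
t: 51.6
ee_pos: [401.8, -251.3, 110.1]
orientation: [3.129, 0.276, 0.001]
ft_force: [0.9, 2.3, 7.0]
width: 18.0
grasp_force: 30.0
```

>>> arm_command(series=[{"linear": [0.0004,0.0072,0],"turn": -0.12},{"linear": [0.0004,0.0072,0],"turn": -0.12},{"linear": [0.0004,0.0072,0],"turn": -0.12},{"linear": [0.0004,0.0072,0],"turn": -0.12},{"linear": [0.0004,0.0072,0],"turn": -0.12},{"linear": [0.0004,0.0072,0],"turn": -0.12},{"linear": [0.0004,0.0072,0],"turn": -0.12},{"linear": [0.0004,0.0072,0],"turn": -0.12}])

```text
t: 52.4
ee_pos: [435.5, -294.4, 110.2]
orientation: [-2.644, -1.694, -0.002]
ft_force: [1.4, 10.7, 9.4]
width: 17.8
grasp_force: 29.9
```

```bash
python3 -c "
from h import *
cr(1)"
```

```text
t 52.4 pos [ 435.5 -294.4  110.2] F [ 1.4 10.7  9.4] w 17.8 g 29.9 q6 -0.19 xdir 1.14
axis60 [ 460.6 -239.9] F tool x,y 10.4 -3.2
```

>>> arm_command(series=[{"linear": [0.0024,0.0072,0],"turn": -0.12},{"linear": [0.0004,0.0072,0],"turn": -0.12},{"linear": [0.0004,0.0072,0],"turn": -0.12},{"linear": [0.0004,0.0072,0],"turn": -0.12},{"linear": [0.0004,0.0072,0],"turn": -0.12},{"linear": [0.0004,0.0072,0],"turn": -0.12},{"linear": [0.0004,0.0072,0],"turn": -0.12},{"linear": [0.0004,0.0072,0],"turn": -0.12},{"linear": [0.0004,0.0072,0],"turn": -0.12}])

```text
t: 53.3
ee_pos: [496.3, -287.2, 110.2]
orientation: [-1.395, -2.812, 0.001]
ft_force: [-9.2, 1.8, 11.9]
width: 17.7
grasp_force: 29.9
```

```bash
python3 -c "
from h import *
cr(1)"
```

```text
t 53.3 pos [ 496.3 -287.2  110.2] F [-9.2  1.8 11.9] w 17.7 g 29.9 q6 -1.19 xdir 2.221
axis60 [ 460.  -239.5] F tool x,y 7.0 -6.2
```

>>> arm_command(series=[{"linear": [0.0024,0.0072,0],"turn": -0.12},{"linear": [0.0004,0.0072,0],"turn": -0.12},{"linear": [0.0004,0.0072,0],"turn": -0.12},{"linear": [0.0004,0.0072,0],"turn": -0.12},{"linear": [0.0004,0.0072,0],"turn": -0.12},{"linear": [0.0004,0.0072,0],"turn": -0.12},{"linear": [0.0004,0.0072,0],"turn": -0.12},{"linear": [0.0004,0.0072,0],"turn": -0.12},{"linear": [0,0,0],"turn": 0}])

```text
t: 54.2
ee_pos: [519.2, -236.7, 110.2]
orientation: [0.062, -3.139, 0.003]
ft_force: [-8.5, -7.3, 5.7]
width: 17.9
grasp_force: 30.1
```

```bash
python3 -c "
from h import *
cr(1)"
```

```text
t 54.2 pos [ 519.2 -236.7  110.2] F [-8.5 -7.3  5.7] w 17.9 g 30.1 q6 -2.05 xdir -3.102
axis60 [ 459.3 -239.1] F tool x,y 8.8 -7.0
```

>>> arm_command(jaw=0, series=[{"linear": [0,0,0],"turn": 0},{"linear": [0,0,0],"turn": 0},{"linear": [0,0,0],"turn": 0},{"linear": [0,0,0],"turn": 0},{"linear": [0,0,-0.025],"turn": 0},{"linear": [0,0,-0.02],"turn": 0},{"linear": [0,0,0],"turn": 0.1428},{"linear": [0,0,0],"turn": 0.1428}])

```text
t: 55.0
ee_pos: [521.0, -236.1, 155.2]
orientation: [0.403, 3.114, -0.001]
ft_force: [-0.1, -0.4, -0.8]
width: 43.8
grasp_force: 0.0
```

>>> arm_command(series=[{"linear": [0,0,0],"turn": 0.1428},{"linear": [0,0,0],"turn": 0.1428},{"linear": [0,0,0],"turn": 0.1428},{"linear": [0,0,0],"turn": 0.1428},{"linear": [0,0,0],"turn": 0.1428},{"linear": [0,0,0],"turn": 0.1428},{"linear": [0,0,0],"turn": 0.1428},{"linear": [0,0,0],"turn": 0.1428},{"linear": [0,0,0],"turn": 0.1428},{"linear": [0,0,0],"turn": 0.1428}])

```text
t: 56.0
ee_pos: [520.5, -235.8, 154.3]
orientation: [-2.345, -2.09, -0.0]
ft_force: [-0.5, 0.8, 0.9]
width: 43.9
grasp_force: 0.0
```

>>> arm_command(series=[{"linear": [0,0,0],"turn": 0.1428},{"linear": [0,0,0],"turn": 0.1428},{"linear": [0,0,0],"turn": 0.1428},{"linear": [0,0,0],"turn": 0.1428},{"linear": [0,0,0],"turn": 0.1428},{"linear": [0,0,0],"turn": 0.1428},{"linear": [0,0,0],"turn": 0.1428},{"linear": [0,0,0],"turn": 0.1428},{"linear": [0,0,0],"turn": 0.1428},{"linear": [0,0,0],"turn": 0.1428}])

```text
t: 57.0
ee_pos: [520.5, -235.8, 154.3]
orientation: [-3.141, -0.044, 0.0]
ft_force: [0.7, -0.3, 0.2]
width: 44.1
grasp_force: 0.0
```

```bash
python3 -c "
from h import *
cr(-1)"
```

```text
t 57.0 pos [ 520.5 -235.8  154.3] F [ 0.7 -0.3  0.2] w 44.1 g 0.0 q6 1.1 xdir 0.028
axis60 [ 460.5 -237.5] F tool x,y 0.7 0.3
```

>>> arm_command(series=[{"linear": [0,0.002,0.025],"turn": -0.012},{"linear": [0,0,0.02],"turn": 0},{"linear": [0,0,0],"turn": 0}])

```text
t: 57.3
ee_pos: [518.9, -237.1, 107.0]
orientation: [-3.139, -0.072, 0.007]
ft_force: [0.6, -0.9, 0.2]
width: 44.1
grasp_force: 0.0
```

>>> arm_command(jaw=-1, series=[{"linear": [0,0,0],"turn": 0},{"linear": [0,0,0],"turn": 0},{"linear": [0,0,0],"turn": 0},{"linear": [0,0,0],"turn": 0},{"linear": [0,0,0],"turn": 0},{"linear": [0,0,0],"turn": 0}])

```text
t: 57.9
ee_pos: [521.2, -237.9, 110.3]
orientation: [3.141, 0.071, 0.003]
ft_force: [0.6, 2.5, 6.9]
width: 17.6
grasp_force: 30.0
```

>>> arm_command(series=[{"linear": [-0.0004,-0.0072,0],"turn": -0.12},{"linear": [-0.0004,-0.0072,0],"turn": -0.12},{"linear": [-0.0004,-0.0072,0],"turn": -0.12},{"linear": [-0.0004,-0.0072,0],"turn": -0.12},{"linear": [-0.0004,-0.0072,0],"turn": -0.12},{"linear": [-0.0004,-0.0072,0],"turn": -0.12},{"linear": [-0.0004,-0.0072,0],"turn": -0.12},{"linear": [-0.0004,-0.0072,0],"turn": -0.12}])

```text
t: 58.7
ee_pos: [493.1, -188.9, 110.3]
orientation: [-2.749, -1.519, -0.002]
ft_force: [-0.6, 4.1, 9.5]
width: 17.9
grasp_force: 30.0
```

```bash
python3 -c "
from h import *
cr(-1)"
```

```text
t 58.7 pos [ 493.1 -188.9  110.3] F [-0.6  4.1  9.5] w 17.9 g 30.0 q6 0.17 xdir 1.01
axis60 [ 461.1 -239.7] F tool x,y 3.1 -2.6
```

>>> arm_command(series=[{"linear": [-0.0004,-0.0072,0],"turn": -0.12},{"linear": [-0.0004,-0.0072,0],"turn": -0.12},{"linear": [-0.0004,-0.0072,0],"turn": -0.12},{"linear": [-0.0004,-0.0072,0],"turn": -0.12},{"linear": [-0.0004,-0.0072,0],"turn": -0.12},{"linear": [-0.0004,-0.0072,0],"turn": -0.12},{"linear": [-0.0004,-0.0072,0],"turn": -0.12}])

```text
t: 59.4
ee_pos: [443.5, -181.5, 110.3]
orientation: [-1.89, -2.508, -0.001]
ft_force: [-3.7, 5.8, 12.9]
width: 17.7
grasp_force: 30.0
```

>>> arm_command(series=[{"linear": [-0.0004,-0.0072,0],"turn": -0.12},{"linear": [-0.0004,-0.0072,0],"turn": -0.12},{"linear": [-0.0004,-0.0072,0],"turn": -0.12},{"linear": [-0.0004,-0.0072,0],"turn": -0.12},{"linear": [-0.0004,-0.0072,0],"turn": -0.12},{"linear": [-0.0004,-0.0072,0],"turn": -0.12},{"linear": [-0.0004,-0.0072,0],"turn": -0.12},{"linear": [-0.0004,-0.0072,0],"turn": -0.12}])

```text
t: 60.2
ee_pos: [402.3, -220.2, 110.3]
orientation: [-0.517, -3.096, -0.001]
ft_force: [-6.7, 0.9, 15.3]
width: 18.2
grasp_force: 30.0
```

```bash
python3 -c "
from h import *
cr(-1)"
```

```text
t 60.2 pos [ 402.3 -220.2  110.3] F [-6.7  0.9 15.3] w 18.2 g 30.0 q6 -1.77 xdir 2.811
axis60 [ 459.  -239.7] F tool x,y 6.6 -1.3
```

>>> arm_command(series=[{"linear": [-0.0004,-0.006,0],"turn": -0.1},{"linear": [-0.0004,-0.006,0],"turn": -0.1},{"linear": [0,0,0],"turn": 0}])

```text
t: 60.5
ee_pos: [399.4, -232.3, 110.3]
orientation: [-0.208, -3.132, -0.0]
ft_force: [-10.4, 2.4, 18.3]
width: 17.7
grasp_force: 30.0
```

>>> arm_command(series=[{"linear": [-0.0002,-0.004,0],"turn": -0.06},{"linear": [0,0,0],"turn": 0}])

```text
t: 60.7
ee_pos: [399.0, -235.9, 110.2]
orientation: [-0.115, -3.136, -0.001]
ft_force: [-10.2, 2.4, 18.7]
width: 18.0
grasp_force: 30.0
```

```bash
python3 -c "
from h import *
cr(-1)"
```

```text
t 60.7 pos [ 399.  -235.9  110.2] F [-10.2   2.4  18.7] w 18.0 g 30.0 q6 -2.06 xdir 3.068
axis60 [ 458.9 -240.3] F tool x,y 10.4 1.6
```

Passed the starting angle with no stop yet; continuing gently.

>>> arm_command(series=[{"linear": [-0.0002,-0.003,0],"turn": -0.05},{"linear": [0,0,0],"turn": 0}])

```text
t: 60.9
ee_pos: [399.2, -236.4, 110.1]
orientation: [-0.043, -3.138, -0.008]
ft_force: [-2.7, 17.8, 21.7]
width: 18.5
grasp_force: 30.3
```

>>> arm_command(series=[{"linear": [-0.0002,-0.003,0],"turn": -0.05},{"linear": [0,0,0],"turn": 0}])

```text
t: 61.1
ee_pos: [399.5, -236.6, 110.0]
orientation: [0.032, -3.138, -0.016]
ft_force: [4.3, 36.0, 25.1]
width: 19.4
grasp_force: 30.6
```

```bash
python3 -c "
from h import *
cr(-1)
for b in books(img('top'),58,100,500):print(b)"
```

```text
t 61.1 pos [ 399.5 -236.6  110. ] F [ 4.3 36.  25.1] w 19.4 g 30.6 q6 -2.16 xdir -3.121
axis60 [ 459.5 -235.4] F tool x,y -5.0 36.2
(array([ 70., 313.]), 65.4, 807.9, 36.3, 160.1, 0.8)
(array([317., 204.]), 445.4, -83.6, 50.7, 68.9, 88.8)
(array([294., 204.]), 451.9, -2.3, 47.3, 72.6, 89.1)
(array([271., 202.]), 454.8, 79.4, 50.9, 69.1, 89.2)
```

The carriage is on its outer stop (36 N, no motion). Backing off, releasing and viewing the board.

>>> arm_command(series=[{"linear": [0.0004,0.006,0],"turn": 0.1},{"linear": [0,0,0],"turn": 0}])

```text
t: 61.35
ee_pos: [400.3, -235.6, 110.0]
orientation: [0.12, 3.139, -0.0]
ft_force: [-2.8, 1.7, 8.5]
width: 17.9
grasp_force: 30.0
```

>>> arm_command(jaw=0, series=[{"linear": [0,0,0],"turn": 0},{"linear": [0,0,0],"turn": 0},{"linear": [0,0,0],"turn": 0},{"linear": [0,0,0],"turn": 0},{"linear": [0,0,-0.025],"turn": 0},{"linear": [0,0,-0.035],"turn": 0},{"linear": [0,0,-0.045],"turn": 0},{"linear": [0,0,-0.045],"turn": 0}])

```text
t: 62.15
ee_pos: [399.8, -235.9, 260.6]
orientation: [-0.119, -3.138, -0.001]
ft_force: [1.2, 0.5, -0.5]
width: 44.0
grasp_force: 0.0
```

>>> arm_command(jaw=1, series=[{"linear": [0,0,0],"turn": 0.14},{"linear": [0,0,0],"turn": 0.14},{"linear": [0,0,0],"turn": 0.14},{"linear": [0,0,0],"turn": 0.14},{"linear": [0,0,0],"turn": 0.14},{"linear": [0,0,0],"turn": 0.14},{"linear": [0,0,0],"turn": 0.14},{"linear": [0,0,0],"turn": 0.14},{"linear": [0,0,0],"turn": 0.14},{"linear": [0,0,0],"turn": 0.14}])

```text
t: 63.15
ee_pos: [400.2, -236.1, 259.2]
orientation: [-2.12, -2.318, 0.0]
ft_force: [0.5, 0.1, -0.0]
width: 87.9
grasp_force: 0.0
```

```bash
python3 -c "
from h import *
plan((495,-440,260,1.503))"
```

```text
t 63.15 pos [ 400.2 -236.1  259.2] F [ 0.5  0.1 -0. ] w 87.9 g 0.0 q6 -0.65 xdir 1.66
to [ 495.    -440.     260.       1.503] shift [-0.2115  0.0762 -0.0008] n 5 per [-0.0423  0.0152 -0.0002] turn 0.157 m 2 per 0.0786 q6 -0.66
```

>>> arm_command(series=[{"linear": [-0.0423,0.0152,0],"turn": 0},{"linear": [-0.0423,0.0152,0],"turn": 0},{"linear": [-0.0423,0.0152,0],"turn": 0},{"linear": [-0.0423,0.0152,0],"turn": 0},{"linear": [-0.0423,0.0152,0],"turn": 0},{"linear": [0,0,0],"turn": 0.079},{"linear": [0,0,0],"turn": 0.079},{"linear": [0,0,0],"turn": 0},{"linear": [0,0,0],"turn": 0}])

```text
t: 64.05
ee_pos: [495.9, -439.3, 259.1]
orientation: [-2.287, -2.153, 0.0]
ft_force: [0.2, 0.0, 0.7]
width: 87.6
grasp_force: 0.0
```

```bash
python3 -c "
from h import *
st();d=img('wrist','14.png')
u,v=[int(k) for k in proj(d,(502,-405,6))];print(u,v)
comp(d,'white',(0,0,180),(180,50,255),(max(u-70,0),max(v-70,0),u+70,v+70),6)
comp(d,'board',(8,50,100),(35,200,255),(max(u-120,0),max(v-90,0),u+120,v+60),6)
"
```

```text
t 64.05 pos [ 495.9 -439.3  259.1] F [0.2 0.  0.7] w 87.6 g 0.0 q6 -0.68 xdir 1.51
257 141
white 1896.5 [ 502.  -408.4] [78.3 57.9] 86.5 [260.2 140.4]
board 9355.0 [ 500.9 -408.3] [140.3 121.1] 84.6 [257.3 140.8]
```

View pics/14.png

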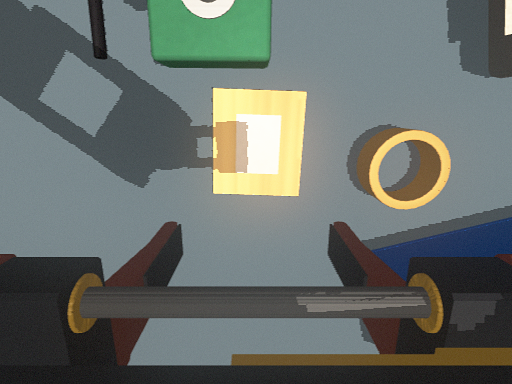

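The wrist view shows the board at (257,141) with its white rectangle: centre (501,-408), long side at 84.5°. Fetching the nearest book first.

```bash
python3 -c "
from h import *
plan((448.5,-90,160,1.503))"
```

```text
t 64.1 pos [ 496.  -439.3  259.3] F [-0.7  0.4 -0.3] w 88.0 g 0.0 q6 -0.68 xdir 1.51
to [448.5   -90.    160.      1.503] shift [ 0.3457 -0.0686  0.0993] n 8 per [ 0.0432 -0.0086  0.0124] turn 0.007 m 1 per 0.007 q6 -0.13
```

>>> arm_command(series=[{"linear": [0.0432,-0.0086,0.005],"turn": 0.007},{"linear": [0.0432,-0.0086,0.005],"turn": 0},{"linear": [0.0432,-0.0086,0.005],"turn": 0},{"linear": [0.0432,-0.0086,0.005],"turn": 0},{"linear": [0.0432,-0.0086,0.005],"turn": 0},{"linear": [0.0432,-0.0086,0.02],"turn": 0},{"linear": [0.0432,-0.0086,0.025],"turn": 0},{"linear": [0.0432,-0.0086,0.03],"turn": 0},{"linear": [0,0,0],"turn": 0},{"linear": [0,0,0],"turn": 0}])

```text
t: 65.1
ee_pos: [451.6, -92.3, 161.6]
orientation: [-2.294, -2.147, 0.001]
ft_force: [0.8, -0.9, -0.1]
width: 87.9
grasp_force: 0.0
```

```bash
python3 -c "
from h import *
d=img('wrist');B=books(d,58,600,30000)
for b in B: print(b)
b=min(B,key=lambda b:abs(b[1]-448)+abs(b[2]+83));plan((b[1],b[2],61,1.503))"
```

```text
(array([252., 186.]), 449.5, -83.5, 51.5, 74.8, 86.7)
(array([254.,  87.]), 456.5, -2.7, 49.1, 71.3, 86.1)
(array([250.,  16.]), 459.0, 49.2, 21.9, 51.8, 176.2)
t 65.15 pos [452.5 -93.3 162.2] F [ 0.3 -0.2 -0.1] w 87.8 g 0.0 q6 -0.16 xdir 1.503
to [449.5   -83.5    61.      1.503] shift [ 0.0095 -0.0036  0.1012] n 3 per [ 0.0032 -0.0012  0.0337] turn -0.0 m 1 per -0.0001 q6 -0.12
```

>>> arm_command(series=[{"linear": [0.01,-0.0035,0.035],"turn": 0},{"linear": [0,0,0.035],"turn": 0},{"linear": [0,0,0.02],"turn": 0},{"linear": [0,0,0.01],"turn": 0},{"linear": [0,0,0],"turn": 0}])

```text
t: 65.65
ee_pos: [449.3, -83.9, 61.3]
orientation: [-2.299, -2.141, 0.0]
ft_force: [0.2, 0.0, 0.4]
width: 88.1
grasp_force: 0.0
```

>>> arm_command(jaw=-1, series=[{"linear": [0,0,0],"turn": 0},{"linear": [0,0,0],"turn": 0},{"linear": [0,0,0],"turn": 0},{"linear": [0,0,0],"turn": 0},{"linear": [0,0,0],"turn": 0},{"linear": [0,0,0],"turn": 0}])

```text
t: 66.25
ee_pos: [449.1, -82.9, 62.0]
orientation: [2.297, 2.142, 0.0]
ft_force: [-1.5, -0.1, 6.1]
width: 52.0
grasp_force: 30.0
```

>>> arm_command(series=[{"linear": [0,0,-0.02],"turn": 0},{"linear": [0,0,-0.04],"turn": 0},{"linear": [0,0,-0.04],"turn": 0},{"linear": [0,0,-0.04],"turn": 0},{"linear": [0,0,0],"turn": 0}])

```text
t: 66.75
ee_pos: [451.8, -83.5, 206.1]
orientation: [2.292, 2.138, 0.008]
ft_force: [-0.0, 0.1, -1.5]
width: 51.7
grasp_force: 30.0
```

```bash
python3 -c "
from h import *
plan((501.3,-408,200,1.475))"
```

```text
t 66.75 pos [451.8 -83.5 206.1] F [-0.   0.1 -1.5] w 51.7 g 30.0 q6 -0.14 xdir 1.501
to [ 501.3   -408.     200.       1.475] shift [-0.3203  0.072   0.0061] n 7 per [-0.0458  0.0103  0.0009] turn 0.026 m 1 per 0.026 q6 -0.59
```

>>> arm_command(series=[{"linear": [-0.0455,0.0103,0],"turn": 0},{"linear": [-0.0455,0.0103,0],"turn": 0},{"linear": [-0.0455,0.0103,0],"turn": 0},{"linear": [-0.0455,0.0103,0],"turn": 0},{"linear": [-0.0455,0.0103,0],"turn": 0},{"linear": [-0.0455,0.0103,0],"turn": 0},{"linear": [-0.0455,0.0103,0],"turn": 0},{"linear": [0,0,0.04],"turn": 0.027},{"linear": [0,0,0.04],"turn": 0},{"linear": [0,0,0.04],"turn": 0}])

```text
t: 67.75
ee_pos: [497.8, -405.6, 78.8]
orientation: [-2.326, -2.109, 0.0]
ft_force: [-1.0, 0.5, -1.0]
width: 51.8
grasp_force: 30.0
```

>>> arm_command(series=[{"linear": [0,0,0.02],"turn": 0},{"linear": [0,0,0],"turn": 0},{"linear": [0,0,0],"turn": 0}])

```text
t: 68.05
ee_pos: [498.4, -405.4, 60.8]
orientation: [-2.325, -2.11, 0.0]
ft_force: [-0.6, 0.5, -0.8]
width: 51.6
grasp_force: 30.0
```

```bash
python3 -c "
from h import *
o,R=st()
d=img('wrist');cv2.imwrite('pics/w1.png',d['frame'])
b=books(d,o['ee_pos'][2]-4,600,30000);print(b)
plan((501.3,-408,38.5,1.475))"
```

```text
t 68.05 pos [ 498.4 -405.4   60.8] F [-0.6  0.5 -0.8] w 51.6 g 30.0 q6 -0.6 xdir 1.474
[(array([248., 239.]), 500.1, -399.3, 51.2, 57.8, 84.5)]
t 68.1 pos [ 499.  -405.9   62. ] F [-0.7 -1.3 -1.2] w 51.7 g 30.0 q6 -0.6 xdir 1.474
to [ 501.3   -408.      38.5      1.475] shift [-0.0018  0.0025  0.0235] n 1 per [-0.0018  0.0025  0.0235] turn -0.001 m 1 per -0.001 q6 -0.59
```

>>> arm_command(series=[{"linear": [-0.001,0.0025,0.012],"turn": 0},{"linear": [0,0,0.008],"turn": 0},{"linear": [0,0,0.003],"turn": 0},{"linear": [0,0,0],"turn": 0}])

```text
t: 68.5
ee_pos: [500.9, -406.8, 38.4]
orientation: [-2.326, -2.111, 0.0]
ft_force: [0.1, -0.1, -0.8]
width: 51.6
grasp_force: 30.0
```

```bash
python3 -c "
from h import *
st()"
```

```text
t 68.5 pos [ 500.9 -406.8   38.4] F [ 0.1 -0.1 -0.8] w 51.6 g 30.0 q6 -0.6 xdir 1.474
```

>>> arm_command(jaw=1, series=[{"linear": [0,0,0],"turn": 0},{"linear": [0,0,0],"turn": 0},{"linear": [0,0,0],"turn": 0},{"linear": [0,0,0],"turn": 0},{"linear": [0,0,0],"turn": 0},{"linear": [0,0,-0.04],"turn": 0},{"linear": [0,0,-0.05],"turn": 0},{"linear": [0,0,-0.05],"turn": 0},{"linear": [-0.02,0,0],"turn": 0},{"linear": [0,0,0],"turn": 0}])

```text
t: 69.5
ee_pos: [499.7, -429.2, 180.6]
orientation: [2.324, 2.107, 0.0]
ft_force: [0.5, -0.1, -0.2]
width: 88.0
grasp_force: 0.0
```

```bash
python3 -c "
from h import *
d=img('wrist');B=books(d,34,600,30000)
for b in B: print(b)
comp(d,'board',(8,50,100),(35,140,255),(150,80,360,260),6)
for b in books(img('top'),34,100,500):print('top',b)
plan((456,-3,160,1.503))"
```

```text
(array([254., 165.]), 501.2, -408.7, 52.0, 72.7, 84.3)
board 14002.5 [ 500.9 -408. ] [140.2 121. ] 84.4 [253.3 155.7]
top (array([ 70., 314.]), 61.0, 818.0, 40.3, 162.4, 179.5)
top (array([294., 203.]), 451.2, -3.9, 51.7, 73.6, 89.1)
top (array([272., 203.]), 456.0, 78.9, 51.7, 70.1, 89.2)
top (array([404., 189.]), 496.0, -408.5, 55.1, 73.2, 88.1)
top (array([ 36., 127.]), 751.8, 958.6, 12.2, 216.7, 179.6)
t 69.6 pos [ 498.3 -426.6  177.5] F [-0.6  0.  -0.7] w 87.9 g 0.0 q6 -0.63 xdir 1.473
to [456.     -3.    160.      1.503] shift [ 0.4174 -0.0834  0.0175] n 9 per [ 0.0464 -0.0093  0.0019] turn -0.03 m 1 per -0.03 q6 0.06
```

>>> arm_command(series=[{"linear": [0.0455,-0.0093,0],"turn": -0.03},{"linear": [0.0455,-0.0082,0],"turn": 0},{"linear": [0.0455,-0.0082,0],"turn": 0},{"linear": [0.0455,-0.0082,0],"turn": 0},{"linear": [0.0455,-0.0082,0],"turn": 0},{"linear": [0.0455,-0.0082,0],"turn": 0},{"linear": [0.0455,-0.0082,0],"turn": 0},{"linear": [0.0455,-0.0082,0.005],"turn": 0},{"linear": [0.0455,-0.0082,0.01],"turn": 0},{"linear": [0,0,0],"turn": 0}])

```text
t: 70.6
ee_pos: [449.7, -8.6, 161.1]
orientation: [-2.285, -2.149, 0.006]
ft_force: [0.8, -0.1, -0.9]
width: 88.0
grasp_force: 0.0
```

```bash
python3 -c "
from h import *
d=img('wrist');B=books(d,58,600,30000)
for b in B: print(b)
b=min(B,key=lambda b:abs(b[1]-455)+abs(b[2]+2));plan((b[1],b[2],61,1.503))"
```

```text
(array([260., 188.]), 455.0, -1.0, 52.1, 74.5, 86.5)
(array([262.,  88.]), 460.4, 80.2, 52.3, 71.9, 86.7)
t 70.65 pos [450.8 -10.5 161.7] F [ 0.2 -2.   0.6] w 87.5 g 0.0 q6 0.01 xdir 1.509
to [455.     -1.     61.      1.503] shift [0.0098 0.0036 0.1007] n 3 per [0.0033 0.0012 0.0336] turn 0.006 m 1 per 0.0059 q6 0.07
```

>>> arm_command(series=[{"linear": [0.01,0.0036,0.035],"turn": 0.006},{"linear": [0,0,0.035],"turn": 0},{"linear": [0,0,0.02],"turn": 0},{"linear": [0,0,0.01],"turn": 0},{"linear": [0,0,0],"turn": 0}])

```text
t: 71.15
ee_pos: [456.3, -4.1, 62.1]
orientation: [-2.3, -2.136, 0.004]
ft_force: [0.4, 0.3, -0.1]
width: 87.9
grasp_force: 0.0
```

>>> arm_command(jaw=-1, series=[{"linear": [0,0,0],"turn": 0},{"linear": [0,0,0],"turn": 0},{"linear": [0,0,0],"turn": 0},{"linear": [0,0,0],"turn": 0},{"linear": [0,0,0],"turn": 0},{"linear": [0,0,0],"turn": 0}])

```text
t: 71.75
ee_pos: [457.4, -3.3, 64.0]
orientation: [2.301, 2.139, 0.0]
ft_force: [-1.6, -0.2, 6.5]
width: 52.0
grasp_force: 30.0
```

>>> arm_command(series=[{"linear": [0,0,-0.02],"turn": 0},{"linear": [0,0,-0.04],"turn": 0},{"linear": [0,0,-0.04],"turn": 0},{"linear": [0,0,-0.04],"turn": 0},{"linear": [0,0,0],"turn": 0}])

```text
t: 72.25
ee_pos: [460.4, -3.4, 208.3]
orientation: [2.296, 2.135, 0.011]
ft_force: [-0.1, -0.0, -1.7]
width: 51.9
grasp_force: 30.0
```

```bash
python3 -c "
from h import *
plan((501,-408,200,1.473))"
```

```text
t 72.25 pos [460.4  -3.4 208.3] F [-0.1 -0.  -1.7] w 51.9 g 30.0 q6 0.04 xdir 1.498
to [ 501.    -408.     200.       1.473] shift [-0.4006  0.0699  0.0083] n 9 per [-0.0445  0.0078  0.0009] turn 0.025 m 1 per 0.0251 q6 -0.59
```

>>> arm_command(series=[{"linear": [-0.0446,0.008,0],"turn": 0},{"linear": [-0.0446,0.008,0],"turn": 0},{"linear": [-0.0446,0.008,0],"turn": 0},{"linear": [-0.0446,0.008,0],"turn": 0},{"linear": [-0.0446,0.008,0],"turn": 0},{"linear": [-0.0446,0.008,0],"turn": 0},{"linear": [-0.0446,0.008,0],"turn": 0},{"linear": [-0.0446,0.008,0],"turn": 0},{"linear": [-0.0446,0.008,0.02],"turn": 0},{"linear": [0,0,0.04],"turn": 0.026}])

```text
t: 73.25
ee_pos: [502.0, -415.7, 144.9]
orientation: [2.326, 2.098, 0.001]
ft_force: [2.0, 0.3, -2.3]
width: 51.7
grasp_force: 30.0
```

>>> arm_command(series=[{"linear": [0,0,0.035],"turn": 0},{"linear": [0,0,0.02],"turn": 0},{"linear": [0,0,0],"turn": 0},{"linear": [0,0,0],"turn": 0}])

```text
t: 73.65
ee_pos: [499.7, -408.6, 87.9]
orientation: [-2.327, -2.108, 0.0]
ft_force: [0.6, 0.2, 0.2]
width: 52.0
grasp_force: 30.0
```

```bash
python3 -c "
from h import *
o,R=st()
d=img('wrist')
b=books(d,o['ee_pos'][2]-6,600,30000);print(b)
plan((501.2,-410.3,68,1.473))"
```

```text
t 73.65 pos [ 499.7 -408.6   87.9] F [0.6 0.2 0.2] w 52.0 g 30.0 q6 -0.61 xdir 1.472
[(array([251., 218.]), 504.5, -396.9, 57.6, 72.4, 84.4)]
t 73.7 pos [ 500.3 -409.1   89. ] F [-0.3 -0.4 -0. ] w 51.8 g 30.0 q6 -0.61 xdir 1.472
to [ 501.2   -410.3     68.       1.473] shift [-0.0011  0.001   0.021 ] n 1 per [-0.0011  0.001   0.021 ] turn -0.001 m 1 per -0.0009 q6 -0.59
```

>>> arm_command(series=[{"linear": [-0.0007,0.001,0.01],"turn": 0},{"linear": [0,0,0.007],"turn": 0},{"linear": [0,0,0.003],"turn": 0},{"linear": [0,0,0],"turn": 0}])

```text
t: 74.1
ee_pos: [500.9, -409.7, 68.5]
orientation: [-2.328, -2.109, 0.0]
ft_force: [0.1, -0.4, -1.0]
width: 51.9
grasp_force: 30.0
```

```bash
python3 -c "
from h import *
st()"
```

```text
t 74.1 pos [ 500.9 -409.7   68.5] F [ 0.1 -0.4 -1. ] w 51.9 g 30.0 q6 -0.61 xdir 1.472
```

>>> arm_command(series=[{"linear": [0,0,0.001],"turn": 0},{"linear": [0,0,0],"turn": 0}])

```text
t: 74.3
ee_pos: [501.0, -409.8, 68.1]
orientation: [2.328, 2.109, 0.0]
ft_force: [-1.4, 1.0, 3.6]
width: 51.2
grasp_force: 30.0
```

>>> arm_command(jaw=1, series=[{"linear": [0,0,0],"turn": 0},{"linear": [0,0,0],"turn": 0},{"linear": [0,0,0],"turn": 0},{"linear": [0,0,0],"turn": 0},{"linear": [0,0,0],"turn": 0},{"linear": [0,0,-0.04],"turn": 0},{"linear": [0,0,-0.05],"turn": 0},{"linear": [0,0,-0.04],"turn": 0},{"linear": [-0.02,0,0],"turn": 0},{"linear": [0,0,0],"turn": 0}])

```text
t: 75.3
ee_pos: [499.3, -431.8, 199.0]
orientation: [2.327, 2.105, -0.0]
ft_force: [0.5, 0.7, 0.1]
width: 87.8
grasp_force: 0.0
```

```bash
python3 -c "
from h import *
d=img('wrist');B=books(d,62,600,30000)
for b in B: print(b)
for b in books(img('top'),60,100,500):print('top',b)
plan((461,72,165,1.503))"
```

```text
(array([255., 164.]), 502.1, -408.2, 51.5, 73.1, 84.2)
top (array([ 70., 314.]), 65.7, 807.1, 36.2, 160.0, 0.8)
top (array([272., 202.]), 454.7, 79.4, 50.9, 69.0, 89.2)
top (array([405., 188.]), 497.3, -406.1, 54.5, 83.6, 89.2)
top (array([275., 116.]), 768.9, 64.4, 20.2, 209.6, 86.6)
top (array([ 36., 126.]), 746.0, 946.2, 12.1, 213.5, 179.9)
t 75.4 pos [ 498.1 -429.4  196.2] F [-1.1  0.2 -0.9] w 87.6 g 0.0 q6 -0.63 xdir 1.471
to [461.     72.    165.      1.503] shift [ 0.4952 -0.0869  0.0312] n 11 per [ 0.045  -0.0079  0.0028] turn -0.032 m 1 per -0.032 q6 0.22
```

Second book sits within about 1 mm of the first. Now the third.

>>> arm_command(series=[{"linear": [0.0495,-0.0087,0],"turn": 0},{"linear": [0.0495,-0.0087,0],"turn": 0},{"linear": [0.0495,-0.0087,0],"turn": 0},{"linear": [0.0495,-0.0087,0],"turn": 0},{"linear": [0.0495,-0.0087,0],"turn": 0},{"linear": [0.0495,-0.0087,0],"turn": 0},{"linear": [0.0495,-0.0087,0],"turn": 0},{"linear": [0.0495,-0.0087,0],"turn": 0},{"linear": [0.0495,-0.0087,0.01],"turn": 0},{"linear": [0.0495,-0.0087,0.02],"turn": 0}])

```text
t: 76.4
ee_pos: [460.8, 66.7, 168.7]
orientation: [-2.328, -2.109, -0.0]
ft_force: [1.9, -0.8, -1.1]
width: 87.6
grasp_force: 0.0
```

>>> arm_command(series=[{"linear": [0,0,0],"turn": -0.032},{"linear": [0,0,0],"turn": 0},{"linear": [0,0,0],"turn": 0}])

```text
t: 76.7
ee_pos: [461.0, 64.4, 168.5]
orientation: [-2.294, -2.144, 0.002]
ft_force: [-0.7, -0.5, 0.2]
width: 87.4
grasp_force: 0.0
```

```bash
python3 -c "
from h import *
d=img('wrist');B=books(d,58,600,30000)
for b in B: print(b)
b=min(B,key=lambda b:abs(b[1]-460)+abs(b[2]-81));plan((b[1],b[2],61,1.507))"
```

```text
(array([254., 177.]), 460.7, 81.4, 51.3, 73.6, 86.7)
t 76.75 pos [461.4  64.  168.8] F [0.3 0.3 0.8] w 87.8 g 0.0 q6 0.18 xdir 1.502
to [460.7    81.4    61.      1.507] shift [ 0.0173 -0.0018  0.1078] n 3 per [ 0.0058 -0.0006  0.0359] turn -0.005 m 1 per -0.0045 q6 0.24
```

>>> arm_command(series=[{"linear": [0.0175,-0.0018,0.035],"turn": -0.005},{"linear": [0,0,0.035],"turn": 0},{"linear": [0,0,0.025],"turn": 0},{"linear": [0,0,0.011],"turn": 0},{"linear": [0,0,0],"turn": 0}])

```text
t: 77.25
ee_pos: [460.4, 81.1, 62.3]
orientation: [-2.29, -2.148, 0.004]
ft_force: [-0.7, -0.4, 0.2]
width: 87.9
grasp_force: 0.0
```

>>> arm_command(jaw=-1, series=[{"linear": [0,0,0],"turn": 0},{"linear": [0,0,0],"turn": 0},{"linear": [0,0,0],"turn": 0},{"linear": [0,0,0],"turn": 0},{"linear": [0,0,0],"turn": 0},{"linear": [0,0,0],"turn": 0}])

```text
t: 77.85
ee_pos: [461.3, 82.2, 63.8]
orientation: [2.289, 2.152, 0.001]
ft_force: [-2.0, -0.2, 7.3]
width: 51.6
grasp_force: 30.0
```

>>> arm_command(series=[{"linear": [0,0,-0.02],"turn": 0},{"linear": [0,0,-0.04],"turn": 0},{"linear": [0,0,-0.04],"turn": 0},{"linear": [0,0,-0.04],"turn": 0},{"linear": [0,0,-0.01],"turn": 0},{"linear": [0,0,0],"turn": 0}])

```text
t: 78.45
ee_pos: [462.0, 82.2, 214.7]
orientation: [2.287, 2.15, 0.005]
ft_force: [-1.4, 0.3, -0.9]
width: 51.6
grasp_force: 30.0
```

```bash
python3 -c "
from h import *
plan((501.3,-408.5,215,1.473))"
```

```text
t 78.45 pos [462.   82.2 214.7] F [-1.4  0.3 -0.9] w 51.6 g 30.0 q6 0.21 xdir 1.509
to [ 501.3   -408.5    215.       1.473] shift [-4.874e-01  6.960e-02 -3.000e-04] n 11 per [-0.0443  0.0063 -0.    ] turn 0.036 m 1 per 0.036 q6 -0.59
```

>>> arm_command(series=[{"linear": [-0.0485,0.007,0],"turn": 0},{"linear": [-0.0485,0.007,0],"turn": 0},{"linear": [-0.0485,0.007,0],"turn": 0},{"linear": [-0.0485,0.007,0],"turn": 0},{"linear": [-0.0485,0.007,0],"turn": 0},{"linear": [-0.0485,0.007,0],"turn": 0},{"linear": [-0.0485,0.007,0],"turn": 0},{"linear": [-0.0485,0.007,0],"turn": 0},{"linear": [-0.0485,0.007,0],"turn": 0},{"linear": [-0.0485,0.007,0],"turn": 0}])

```text
t: 79.45
ee_pos: [499.7, -407.6, 210.1]
orientation: [-2.286, -2.148, 0.001]
ft_force: [0.9, 0.0, -0.8]
width: 52.1
grasp_force: 30.0
```

>>> arm_command(series=[{"linear": [0,0,0.04],"turn": 0.036},{"linear": [0,0,0.035],"turn": 0},{"linear": [0,0,0.02],"turn": 0},{"linear": [0,0,0],"turn": 0},{"linear": [0,0,0],"turn": 0}])

```text
t: 79.95
ee_pos: [500.3, -405.7, 116.6]
orientation: [-2.325, -2.108, 0.001]
ft_force: [0.4, -0.3, -0.5]
width: 51.5
grasp_force: 30.0
```

```bash
python3 -c "
from h import *
plan((501.4,-407,96,1.473))"
```

```text
t 79.95 pos [ 500.3 -405.7  116.6] F [ 0.4 -0.3 -0.5] w 51.5 g 30.0 q6 -0.6 xdir 1.473
to [ 501.4   -407.      96.       1.473] shift [-0.0012  0.0013  0.0206] n 1 per [-0.0012  0.0013  0.0206] turn 0.0 m 1 per 0.0 q6 -0.58
```

>>> arm_command(series=[{"linear": [-0.0012,0.0012,0.01],"turn": 0},{"linear": [0,0,0.007],"turn": 0},{"linear": [0,0,0.003],"turn": 0},{"linear": [0,0,0],"turn": 0}])

```text
t: 80.35
ee_pos: [501.9, -407.4, 98.1]
orientation: [-2.327, -2.11, 0.0]
ft_force: [0.4, -0.0, -0.6]
width: 51.9
grasp_force: 30.0
```

>>> arm_command(series=[{"linear": [0,0,0.001],"turn": 0},{"linear": [0,0,0],"turn": 0}])

```text
t: 80.55
ee_pos: [502.2, -407.8, 97.6]
orientation: [2.327, 2.11, 0.0]
ft_force: [0.6, 0.4, -0.9]
width: 51.8
grasp_force: 30.0
```

```bash
python3 -c "
from h import *
st()"
```

```text
t 80.55 pos [ 502.2 -407.8   97.6] F [ 0.6  0.4 -0.9] w 51.8 g 30.0 q6 -0.6 xdir 1.473
```

>>> arm_command(series=[{"linear": [0.0006,-0.0005,0.0012],"turn": 0},{"linear": [0,0,0.0008],"turn": 0},{"linear": [0,0,0],"turn": 0}])

```text
t: 80.85
ee_pos: [501.6, -407.0, 95.9]
orientation: [2.327, 2.11, 0.0]
ft_force: [-1.6, 1.1, 3.7]
width: 51.9
grasp_force: 30.0
```

>>> arm_command(jaw=1, series=[{"linear": [0,0,0],"turn": 0},{"linear": [0,0,0],"turn": 0},{"linear": [0,0,0],"turn": 0},{"linear": [0,0,0],"turn": 0},{"linear": [0,0,0],"turn": 0},{"linear": [0,0,-0.04],"turn": 0},{"linear": [0,0,-0.05],"turn": 0},{"linear": [0,0,-0.04],"turn": 0},{"linear": [-0.02,0,0],"turn": 0},{"linear": [0,0,0],"turn": 0}])

```text
t: 81.85
ee_pos: [499.9, -429.0, 226.7]
orientation: [2.326, 2.107, -0.0]
ft_force: [-0.0, -0.2, 0.1]
width: 87.9
grasp_force: 0.0
```

```bash
python3 -c "
from h import *
st();d=img('wrist');B=books(d,90,600,30000)
for b in B: print(b)
img('side','side.png');e=img('top')
comp(e,'mug',(0,0,130),(40,60,255),(205,110,245,155),90)
comp(e,'stamp',(5,80,40),(20,200,200),(300,115,340,145),20)
comp(e,'floor',(0,0,70),(180,60,180),(254,188,330,216),30)
"
```

```text
t 81.85 pos [ 499.9 -429.   226.7] F [-0.  -0.2  0.1] w 87.9 g 0.0 q6 -0.63 xdir 1.472
(array([256., 166.]), 503.0, -407.5, 50.5, 75.2, 84.3)
mug 328.0 [706.4 239.2] [98.8 75.9] 24.3 [224.6 133.3]
stamp 233.5 [ 724.5 -105.1] [71.3 53. ] 89.1 [319.2 130. ]
floor 1223.0 [457.    1.4] [262.1  99.8] 89.3 [293.3 203.8]
```

```bash
python3 -c "
from workcell import ctrl
print(ctrl.close_job())"
```

```text
the job is handed in; nothing more can be done
None
```

The job is done and handed in at about 82 s. All three orange books were pressed, the carriage is back out on its stop, and the books are piled on the white rectangle within about 2 mm of each other. The mug and stamp were left standing.

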